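# Nest the stepped parts pots into one stack

### The arm

A 7-joint arm with a two-finger parallel gripper is mounted at the origin on the work surface. World frame = base frame: x ahead of the robot, y to its left, z up, the work surface at z = 0. Lengths are in m, angles in rad, forces in N, time in s.
With the tool pointing down it reaches from about 0.425 to 0.925 m from the base axis. Payload 6.8 kg.
Tool frame: the origin (TCP) lies at the very end of the fingers, on their centre line; the grasp point (between the pads) lies 19 mm behind it (bot.grasp_offset is the distance from the TCP to the grasp point, in m); z points along the fingers, y is the direction in which the jaws open and shut (so a half turn about z gives the same grasp; the last joint's range is limited). The gripper opens to 85 mm and grips with 20 to 120 N. Pads are 22 mm wide; open, the fingers measure 114 mm over their backs; the gripper's body (76 mm by 85 mm) begins 54 mm behind the grasp point. The pads swing forward as they close: fully open they stand 13 mm farther back than shut.
Start: joints at [1.175, 0.477, 0.022, 1.555, -0.011, 1.109, -0.083], TCP at [0.192, -0.647, 0.231] pointing down, gripper open.
Joint ranges: [-2.96, 2.96], [-0.34, 2.1], [-1.41, 1.46], [0.24, 2.44], [-1.37, 4.51], [0.17, 1.92], [-2.96, 2.96]. Speed limits (rad/s): [2.39, 2.39, 3.14, 3.14, 3.14, 3.14, 3.14].

### API

Orientations are given as a unit quaternion [w, x, y, z].
In Python, from station import monitor, cams, bot, finder gives the robot as it stands.
- The arm moves only by the tool jog_arm, never from a script. Its argument "plan" is a list of rows, each an object of numbers: "x", "y", "z": the shift along the tool's x, y, z as a fraction of full scale; "wx", "wy", "wz": the turn, a rotation vector about the tool's x, y, z as a fraction of full scale. A call has 1 to 12 rows; each row is the pose to reach, as a shift and turn from the pose measured when the call began, along the tool's axes at that moment, turning the shorter way round; what a row does not reach only later rows make up. Full scale, the value 1, is 20 cm for a shift and 180 degrees for a turn. A row lasts 1/12 s, in which the tool goes at most 41.7 mm and 7.16 degrees, less where a joint would pass 70% of its speed; a pose out of reach is approached as far as the arm can. A call with a number of a shift or a turn outside -1 to 1 is refused whole. A call with a gripper value outside its range is refused whole. "hand" is the opening, from -1 (shut) to 1 (fully open), set as the call begins (left out, the last holds). The fingers move at their own pace and stop on an object; "grip_force" is the grip in N (left out, the last holds). Time passes only in rows, so rows that repeat a pose let the fingers close. It gives the time, the measured TCP pose, the force and the opening at its end, in the units of the state.
- monitor.get_obs(): the state, without advancing time (a new reading comes with each control period).
- cams.read_camera(name): name is "side" or "top" or "wrist"; returns the picture (480x640x3 uint8, red, green, blue); there is no depth.
- cams.get_calibration(name): a dict with "fx", "fy", "cx", "cy" (pixels), "extrinsics" (4x4, takes a point from world to camera coordinates). Camera axes: x right, y down, z forward; pixel columns grow to the right and rows downward; lengths in m; the calibration is good to about 2 mm. A picture is of the moment at which its call begins: read the wrist's pose just before it. get_calibration takes no time and is no camera call; for the wrist camera it gives the pose at the moment of the call.
- bot.hand_in(): hands the job in, once; it reports no verdict.
Trained networks look in the newest picture that a camera, given by its name, has taken for a name from the list of things; names that differ only in an ending like _2 or _b are one class to them, and where a whole thing is asked for, a point or a joint stands for the part that bears it (a point fixed in the world has none). Each returns a list of dicts, best first, with "confidence" (0 to 1); they miss things now and then, are a little off and sometimes report something else, mostly with a low value. They report only what shows in the picture. A call takes as long as a camera call. They do not tell look-alikes from the thing itself.
- finder.find_in(camera, target): "bbox" ([left, top, width, height] in pixels, round what is visible of it).
- finder.place_of(camera, target): "location" ([column, row] in pixels: a listed point, or the origin of a listed thing).
The state is a dict: "t": time; "q": joint angles; "joint_vel": joint speeds; "joint_torque": joint torques, N m; "eef_pos": TCP position; "tool_rot": TCP orientation; "contact_force": force on the tool from outside, world axes, zero at the start; "torque": the same for the moment, N m; "gripper_width": opening from 0.0 (shut) to 1.0 (fully open).
Only numpy, scipy, OpenCV 4.12 (cv2) and the standard library are available. Lean on these libraries where they do the work, as an engineer would, in place of code of your own. Each camera call takes 0.05 s, during which the arm holds its last target. There are 200 camera calls.

### The job

Nest the three stepped steel parts pots into one upright stack on the steel stand: the pot already in the stand stays at the bottom, and the standing pot and the one lying on the wooden saddle go mouth up into it, one in the other in either order, each fully home with its shoulder on the rim below. Sprung nibs inside the pots hold each one a little short of home, so press it in firmly but gently, without letting any pot fall or banging them, and leave the canister, bottle, wrench, bar and pipe section around them where they are.

Things in the scene. Friction and masses are not known exactly. Their poses are not given: they have to be found in the camera images.
- pot_a: Stepped steel pot, one of three alike, 110 mm long, 0.28 to 0.56 kg. Origin at the centre of its underside, z axis out through its mouth. In the cup of the stand, mouth up. Foot 54 mm wide to z = 50 mm, its bottom edge bevelled; then a flat shoulder and the wide part, 62 mm outside, 58 inside, to the rim at 110. Nested, the shoulder rests on the rim below: origins 60 mm apart, 2 mm play round the foot.
- pot_b: Stepped steel pot, one of three alike, 110 mm long, 0.28 to 0.56 kg. Origin at the centre of its underside, z axis out through its mouth. Stands mouth up on the table; shape as pot_a. Near it is a canister of the same size without a step. Each pot has three sprung steel nibs inside its wide part at z = 70 mm: an entering foot meets them about 10 mm before home and stays there until pushed on, with about 5 to 15 N, whatever the stand does.
- pot_c: Stepped steel pot, one of three alike, 110 mm long, 0.28 to 0.56 kg. Origin at the centre of its underside, z axis out through its mouth. Lies level on the saddle, its axis 45 mm above the table, its mouth to the robot's left (+y, give or take 25 degrees); shape as pot_a.
- stand: Dark steel base plate of the sprung stack stand, fixed to the table, 110 x 110 x 8 mm, with a coil spring that carries the cup. Origin at the centre of its underside.
- cup: Sprung cup of the stand: a disc 80 mm in diameter with a round collar 10 mm high, 58 mm inside, 70 mm outside, in which pot_a stands. Origin on its floor, under the pot, at the centre; 48 mm above the table at the start. It gives straight down under load: it carries little more than pot_a before sinking, then 0.6 N per mm, to a hard stop at 30 mm; it rises again when unloaded.
- saddle: Wooden saddle fixed to the table, 66 x 110 mm: a 10 mm base with two pairs of cleats up to 26 mm high that hold the lying pot from below; all of it is 18 mm or more below the pot's axis and within 33 mm of it sideways. Origin at the centre of its underside, under the middle of the pot; the mouth points along its +y axis.
- canister: Straight plain steel canister, 62 mm in diameter, 110 mm tall, no step, open on top; not one of the pots. Origin at the centre of its underside.
- pipe: Short steel pipe section standing on end, 100 mm in diameter, 60 mm tall. Origin at the centre of its underside.
- oil: White plastic oil bottle, 64 mm in diameter, 170 mm tall, standing. Origin at the centre of its underside.
- wrench: Steel wrench, 180 mm long, lying on the table. Origin near its middle.
- bar: Steel bar offcut standing on end, 38 mm in diameter, 110 mm tall. Origin at the centre of its underside.
Not all that is in view belongs to the job. What is shaped like the stand but blue, green or yellow is not meant.

How it is judged:
By the outcome, as a careful person would: the job done as asked, in the order asked, and still so for the second after the job is handed in, with the robot touching nothing.
It also fails if it takes over 59 s, if anything falls off the work surface, if the arm or the gripper's body presses on something with over 40 N, if the wrist force passes 120 N, or if a joint passes its speed limit or range.

## Working session

There is one attempt and no reset: what is moved stays moved. The work goes in short steps, Python scripts to look and compute and a tool call to move; the robot and the scene stay as the last step left them, time stands still between calls to the robot, and variables do not carry over. Pictures are saved under pics/ and viewed, about 8 in all and at most 12, crops included, and the job is handed in when it is done.

Besides the shell and the picture viewer there is one more tool, called after "Emit:" as name(argument=value, ...), one argument or row to a line, values as JSON. jog_arm: Moves the arm, as the interface text tells. Shift numbers are shares of 20 cm and turn numbers shares of 180 degrees, none past 1 either way. Its arguments: {"type":"object","properties":{"plan":{"type":"array","items":{"type":"object","properties":{"x":{"type":"number","minimum":-1,"maximum":1},"y":{"type":"number","minimum":-1,"maximum":1},"z":{"type":"number","minimum":-1,"maximum":1},"wx":{"type":"number","minimum":-1,"maximum":1},"wy":{"type":"number","minimum":-1,"maximum":1},"wz":{"type":"number","minimum":-1,"maximum":1}}}},"hand":{"type":"number"},"grip_force":{"type":"number"}},"required":["plan"]}

```bash
ls; mkdir -p pics; cat > h.py <<'E'
import numpy as np, cv2
from station import monitor, cams, bot, finder
def shot(n,f=None):
    im=cams.read_camera(n)
    if f: cv2.imwrite('pics/'+f,im[:,:,::-1])
    return im
def ray(n,px,z,cal=None):
    c=cal or cams.get_calibration(n); E=np.array(c['extrinsics'])
    d=np.array([(px[0]-c['cx'])/c['fx'],(px[1]-c['cy'])/c['fy'],1])
    R=E[:3,:3];o=-R.T@E[:3,3];d=R.T@d
    return o+d*(z-o[2])/d[2]
def proj(n,p,cal=None):
    c=cal or cams.get_calibration(n); E=np.array(c['extrinsics'])
    q=E[:3,:3]@np.array(p)+E[:3,3]
    return np.array([c['fx']*q[0]/q[2]+c['cx'],c['fy']*q[1]/q[2]+c['cy']])
E
python3 - <<'E'
from h import *
np.set_printoptions(precision=3,suppress=True)
a=shot('top','top0.png'); b=shot('side','side0.png')
for n in('top','side'):
    c=cams.get_calibration(n);E=np.array(c['extrinsics']);print(n,c['fx'],-E[:3,:3].T@E[:3,3],E[2,:3])
    for t in['pot_a','stand','cup','saddle','canister','pipe','oil','wrench','bar']:
        for r in finder.place_of(n,t)[:4]:
            print(n,t,round(r['confidence'],2),np.round(r['location']),ray(n,r['location'],{'cup':.048}.get(t,0))[:2])
print(monitor.get_obs())
E
```

```text
pics
top 545.0157496142876 [ 0.276 -0.071  1.266] [ 0.206 -0.001 -0.979]
top pot_a 0.87 [221. 228.] [0.571 0.149]
top pot_a 0.73 [309. 220.] [ 0.595 -0.061]
top pot_a 0.71 [212. 182.] [0.686 0.175]
top pot_a 0.68 [384. 213.] [ 0.616 -0.24 ]
top stand 0.9 [444. 177.] [ 0.71  -0.388]
top stand 0.82 [216. 304.] [0.39 0.15]
top stand 0.64 [403. 358.] [ 0.276 -0.282]
top stand 0.6 [310. 219.] [ 0.597 -0.063]
top cup 0.92 [212. 306.] [0.382 0.15 ]
top cup 0.91 [407. 355.] [ 0.282 -0.283]
top cup 0.77 [308. 215.] [ 0.594 -0.059]
top cup 0.65 [449. 168.] [ 0.715 -0.389]
top saddle 0.73 [199. 234.] [0.557 0.2  ]
top canister 0.66 [325. 296.] [ 0.413 -0.102]
top canister 0.65 [399. 288.] [ 0.435 -0.274]
top canister 0.43 [266. 166.] [0.728 0.047]
top pipe 0.86 [265. 167.] [0.727 0.048]
top oil 0.94 [338. 170.] [ 0.721 -0.129]
top wrench 0.94 [323. 298.] [ 0.409 -0.096]
top bar 0.92 [212. 180.] [0.692 0.176]
side 513.9726568697623 [0.207 0.477 0.722] [ 0.313 -0.601 -0.735]
side pot_a 0.9 [268. 222.] [ 0.623 -0.097]
side pot_a 0.62 [219. 316.] [0.58  0.127]
side pot_a 0.61 [302. 182.] [ 0.621 -0
[... 507 characters left out ...]
.] [ 0.407 -0.103]
side pipe 0.87 [180. 251.] [0.728 0.043]
side oil 0.8 [240. 198.] [ 0.709 -0.13 ]
side wrench 0.63 [370. 260.] [ 0.407 -0.101]
side wrench 0.53 [304. 180.] [ 0.62  -0.238]
side bar 0.83 [147. 310.] [0.695 0.173]
{'t': 1.0, 'q': array([ 1.175,  0.477,  0.022,  1.555, -0.012,  1.109, -0.083]), 'joint_vel': array([ 0.001,  0.001, -0.   , -0.002,  0.001,  0.001, -0.001]), 'joint_torque': array([  0.001, -59.634,   1.607, -28.155,   0.013,   0.002,  -0.   ]), 'eef_pos': array([ 0.192, -0.647,  0.231]), 'tool_rot': array([0.   , 0.99 , 0.143, 0.   ]), 'contact_force': array([ 0.716,  0.318, -1.155]), 'torque': array([-0.033, -0.019,  0.03 ]), 'gripper_width': 0.9981591042984002}
```

View pics/top0.png

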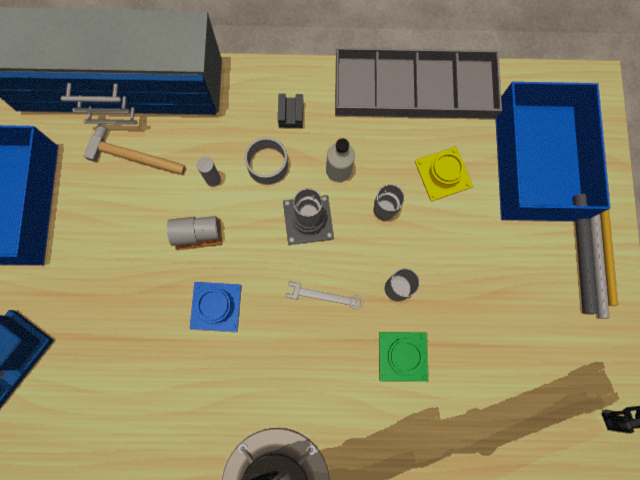

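View pics/side0.png

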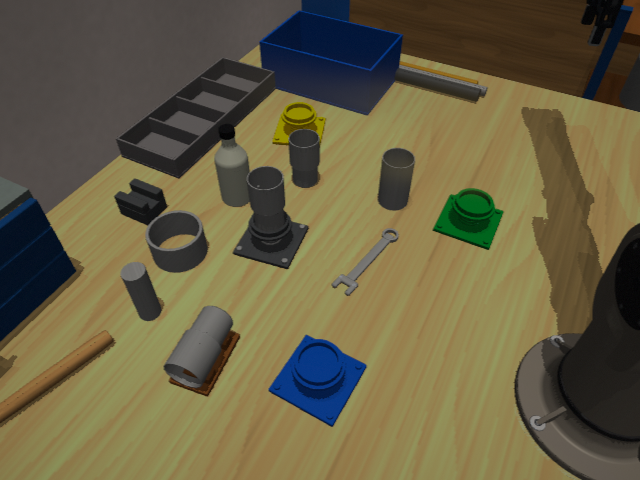

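```bash
cat >> h.py <<'E'
from scipy.spatial.transform import Rotation as R
np.set_printoptions(precision=4,suppress=True)
def cur():
    o=monitor.get_obs();q=o['tool_rot'];return np.array(o['eef_pos']),R.from_quat([q[1],q[2],q[3],q[0]]),o
def rot(zdir,ydir):
    z=np.array(zdir,float);z/=np.linalg.norm(z);y=np.array(ydir,float);y-=z*(y@z);y/=np.linalg.norm(y)
    return R.from_matrix(np.c_[np.cross(y,z),y,z])
def down(az): # tool down, jaws along azimuth az (deg)
    a=np.radians(az);return rot([0,0,-1],[np.cos(a),np.sin(a),0])
def go(p,Rt,frm=None):
    """fractions for jog_arm to reach tcp p, rotation Rt"""
    p0,R0,_=cur() if frm is None else (*frm,0)
    s=R0.inv().apply(np.array(p)-p0)/.2; w=(R0.inv()*Rt).as_rotvec()/np.pi
    print('shift',s,'turn',w,'minrows',np.linalg.norm(s)*.2/.0417,np.degrees(np.linalg.norm(w)*np.pi)/7.16)
    return s,w
E
python3 - <<'E'
from h import *
print([d for d in dir(bot) if d[0]!='_'],bot.grasp_offset)
p0,R0,o=cur();print(R0.as_matrix())
Rt=down(-21);T=np.array([.618,-.236,.25])
for f in(1/3,2/3,1):
    go(p0+(T-p0)*f,R0*R.from_rotvec((R0.inv()*Rt).as_rotvec()*f))
print(ray('top',[221,228],.045),ray('side',[219,316],.045))
P=np.array([.556,.201,.045])
for n in('top','side'):print(proj(n,P))
E
```

```text
['PlanningError', 'grasp_offset', 'hand_in'] 0.0187
[[ 0.9589  0.2838  0.    ]
 [ 0.2838 -0.9589 -0.    ]
 [ 0.      0.     -1.    ]]
shift [ 0.8759 -0.4555 -0.0311] turn [ 0.     -0.     -0.0972] minrows 4.737649154017803 2.444694064138511
shift [ 1.7519 -0.9111 -0.0622] turn [ 0.     -0.     -0.1945] minrows 9.475298308035608 4.889388128277022
shift [ 2.6278 -1.3666 -0.0933] turn [ 0.     -0.     -0.2917] minrows 14.21294746205341 7.334082192415532
[0.5606 0.1403 0.045 ] [0.557  0.1493 0.045 ]
[194.4984 229.4484]
[199.5048 341.8173]
```

Emit:
jog_arm(
  plan=[
    {"x":0.2,"y":-0.1,"z":-0.1,"wz":-0.03},
    {"x":0.4,"y":-0.2,"z":-0.1,"wz":-0.06},
    {"x":0.6,"y":-0.3,"z":-0.1,"wz":-0.09},
    {"x":0.8,"y":-0.4,"z":-0.1,"wz":-0.12},
    {"x":1.0,"y":-0.52,"z":-0.1,"wz":-0.15},
  ],
  hand=1,
)

```text
invalid input at $.plan[0]: expected keys x, y, z, wx, wy, wz
```

```bash
python3 - <<'E'
from h import *
print(cur()[2]['q']); go([.618,-.236,.25],down(-21))
E
```

```text
[ 1.1749  0.477   0.0224  1.5554 -0.0115  1.1093 -0.0831]
shift [ 2.6278 -1.3666 -0.0933] turn [ 0.     -0.     -0.2917] minrows 14.21294746205341 7.334082192415532
```

All keys are required.

Emit:
jog_arm(
  plan=[
    {"x":0.2,"y":-0.1,"z":-0.1,"wx":0,"wy":0,"wz":-0.03},
    {"x":0.4,"y":-0.2,"z":-0.1,"wx":0,"wy":0,"wz":-0.06},
    {"x":0.6,"y":-0.3,"z":-0.1,"wx":0,"wy":0,"wz":-0.09},
    {"x":0.8,"y":-0.4,"z":-0.1,"wx":0,"wy":0,"wz":-0.12},
    {"x":1.0,"y":-0.52,"z":-0.1,"wx":0,"wy":0,"wz":-0.15},
  ],
  hand=1,
)

```text
t: 1.42
eef_pos: [0.3409, -0.5046, 0.2517]
tool_rot: [0.001, 0.928, 0.373, 0.0]
contact_force: [1.6, -0.3, -1.2]
gripper_width: 0.999
```

```bash
python3 - <<'E'
from h import *
print(cur()[2]['q']); go([.618,-.236,.25],down(-21))
E
```

```text
[ 0.9822  0.3556 -0.1395  1.6907  0.0545  1.0979  0.0192]
shift [ 1.9297 -0.0121  0.0084] turn [ 0.0003  0.0001 -0.1403] minrows 9.255225118375849 3.527005950733772
```

Emit:
jog_arm(
  plan=[
    {"x":0.25,"y":0,"z":0,"wx":0,"wy":0,"wz":-0.03},
    {"x":0.5,"y":0,"z":0,"wx":0,"wy":0,"wz":-0.06},
    {"x":0.75,"y":0,"z":0,"wx":0,"wy":0,"wz":-0.1},
    {"x":1.0,"y":0,"z":0,"wx":0,"wy":0,"wz":-0.13},
    {"x":1.0,"y":0,"z":0,"wx":0,"wy":0,"wz":-0.14},
  ],
)

```text
t: 1.83
eef_pos: [0.4875, -0.3637, 0.2521]
tool_rot: [0.001, 0.822, 0.569, 0.001]
contact_force: [0.7, -0.7, -0.7]
gripper_width: 1.002
```

```bash
python3 - <<'E'
from h import *
print(cur()[2]['q']); go([.618,-.236,.25],down(-21))
E
```

```text
[ 0.7682  0.3663 -0.2978  1.6839  0.1174  1.1071  0.0759]
shift [0.8276 0.3853 0.0112] turn [ 0.0006 -0.      0.0018] minrows 4.378630057320552 0.048662842509157006
```

Emit:
jog_arm(
  plan=[
    {"x":0.2,"y":0.1,"z":0,"wx":0,"wy":0,"wz":0},
    {"x":0.4,"y":0.2,"z":0,"wx":0,"wy":0,"wz":0},
    {"x":0.6,"y":0.3,"z":0,"wx":0,"wy":0,"wz":0},
    {"x":0.83,"y":0.385,"z":0.01,"wx":0,"wy":0,"wz":0},
    {"x":0.83,"y":0.385,"z":0.01,"wx":0,"wy":0,"wz":0},
    {"x":0.83,"y":0.385,"z":0.01,"wx":0,"wy":0,"wz":0},
  ],
)

```text
t: 2.33
eef_pos: [0.6218, -0.2282, 0.25]
tool_rot: [-0.0, 0.82, 0.573, 0.002]
contact_force: [-0.2, 1.0, -0.4]
gripper_width: 1.003
```

```bash
python3 - <<'E'
from h import *
p,r,o=cur();c=cams.get_calibration('wrist');shot('wrist','w1.png')
print(p,o['q'])
for x in finder.place_of('wrist','pot_b')[:3]: print(x,ray('wrist',x['location'],0,c))
for x in finder.find_in('wrist','pot_b')[:3]: print(x)
for q in ([.618,-.236,.11],[.618,-.236,0]): print(proj('wrist',q,c))
E
```

```text
[ 0.6218 -0.2282  0.25  ] [ 0.5035  0.4635 -0.3433  1.5495  0.161   1.1539 -0.2226]
{'location': [217.2, 45.8], 'confidence': 0.74} [ 0.5836 -0.0463  0.    ]
{'location': [317.4, 216.8], 'confidence': 0.63} [ 0.6164 -0.2408  0.    ]
{'bbox': [283.2, 194.5, 74.1, 86.5], 'confidence': 0.85}
{'bbox': [112.4, 2.1, 135.4, 75.0], 'confidence': 0.63}
[317.2006 240.6571]
[317.2291 212.382 ]
```

View pics/w1.png

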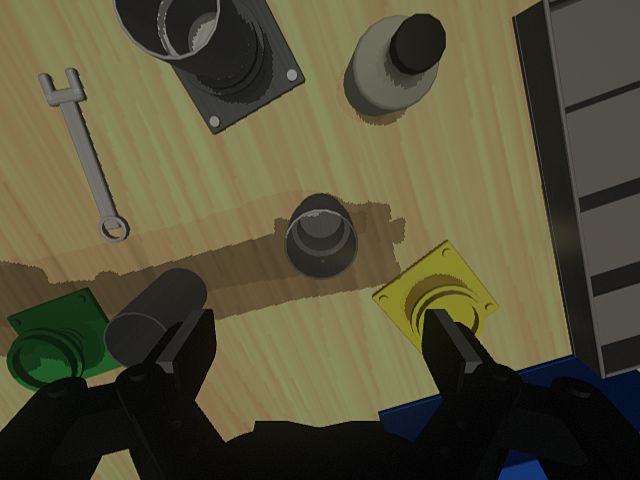

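```bash
python3 - <<'E'
from h import *
im=cv2.imread('pics/w1.png');g=cv2.cvtColor(im,cv2.COLOR_BGR2GRAY)
c=cams.get_calibration('wrist')
p=ray('wrist',[320.5,244.5],.11,c);print(p)
cv2.imwrite('pics/w1c.png',cv2.resize(im[190:290,270:370],None,fx=5,fy=5))
go([.618,-.238,.072],down(-21));go([p[0],p[1],.072],down(-21))
E
```

```text
[ 0.6146 -0.249   0.11  ]
shift [-0.0057  0.0033  0.8903] turn [0.0005 0.0003 0.0017] minrows 4.270042061721647 0.04422219707587093
shift [-0.063   0.0069  0.8903] turn [0.0005 0.0003 0.0017] minrows 4.281004849707053 0.04422219707587093
```

View pics/w1c.png

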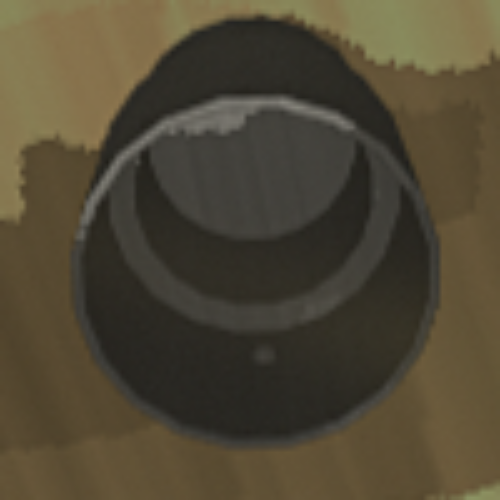

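```bash
python3 - <<'E'
from h import *
c=cams.get_calibration('wrist');im=shot('wrist','w2.png');print(cur()[0])
print(finder.find_in('wrist','pot_b')[:2],[ (x,ray('wrist',x['location'],0,c)) for x in finder.place_of('wrist','pot_b')[:2]])
cv2.imwrite('pics/w2c.png',cv2.resize(im[190:310,260:380,::-1],None,fx=5,fy=5))
E
```

```text
[ 0.6172 -0.2374  0.2502]
[{'bbox': [113.8, 2.0, 132.9, 62.8], 'confidence': 0.92}, {'bbox': [286.2, 183.8, 73.4, 83.9], 'confidence': 0.74}] [({'location': [320.1, 208.4], 'confidence': 0.91}, array([ 0.6176, -0.2423,  0.    ])), ({'location': [218.4, 30.0], 'confidence': 0.68}, array([ 0.5875, -0.0437,  0.    ]))]
```

View pics/w2c.png

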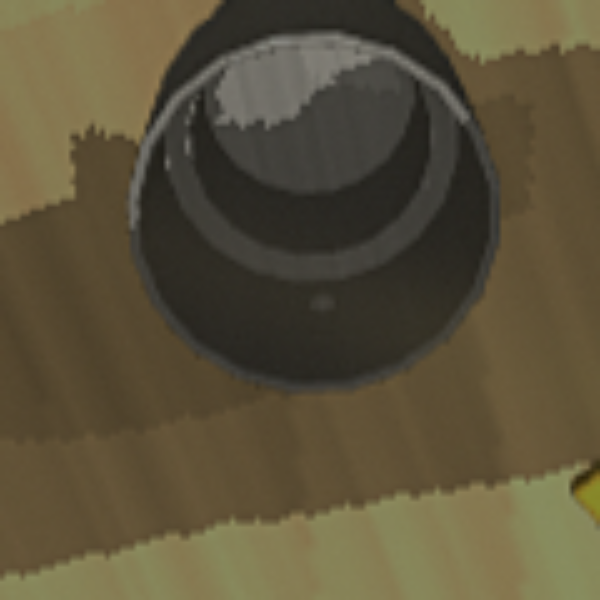

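```bash
python3 - <<'E'
from h import *
p=ray('wrist',[323,232.2],.11);print(p)
go([p[0],p[1],.072],down(-21))
E
```

```text
[ 0.6198 -0.2411  0.11  ]
shift [-0.0106  0.0173  0.8916] turn [0.0006 0.0003 0.0009] minrows 4.277512701633748 0.027719882943560967
```

Emit:
jog_arm(
  plan=[
    {"x":-0.01,"y":0.017,"z":0.2,"wx":0,"wy":0,"wz":0},
    {"x":-0.01,"y":0.017,"z":0.4,"wx":0,"wy":0,"wz":0},
    {"x":-0.01,"y":0.017,"z":0.6,"wx":0,"wy":0,"wz":0},
    {"x":-0.01,"y":0.017,"z":0.75,"wx":0,"wy":0,"wz":0},
    {"x":-0.01,"y":0.017,"z":0.85,"wx":0,"wy":0,"wz":0},
    {"x":-0.01,"y":0.017,"z":0.92,"wx":0,"wy":0,"wz":0},
    {"x":-0.01,"y":0.017,"z":0.92,"wx":0,"wy":0,"wz":0},
    {"x":-0.01,"y":0.017,"z":0.92,"wx":0,"wy":0,"wz":0},
  ],
)

```text
t: 3.3
eef_pos: [0.6196, -0.2418, 0.0666]
tool_rot: [0.001, 0.824, 0.567, -0.0]
contact_force: [0.5, -0.3, 1.2]
gripper_width: 0.999
```

Emit:
jog_arm(
  plan=[
    {"x":0,"y":0,"z":0,"wx":0,"wy":0,"wz":0},
    {"x":0,"y":0,"z":0,"wx":0,"wy":0,"wz":0},
    {"x":0,"y":0,"z":0,"wx":0,"wy":0,"wz":0},
    {"x":0,"y":0,"z":0,"wx":0,"wy":0,"wz":0},
    {"x":0,"y":0,"z":0,"wx":0,"wy":0,"wz":0},
    {"x":0,"y":0,"z":0,"wx":0,"wy":0,"wz":0},
    {"x":0,"y":0,"z":0,"wx":0,"wy":0,"wz":0},
    {"x":0,"y":0,"z":0,"wx":0,"wy":0,"wz":0},
  ],
  hand=-1,
  grip_force=70,
)

```text
t: 3.97
eef_pos: [0.6206, -0.2423, 0.0692]
tool_rot: [0.002, 0.824, 0.567, 0.001]
contact_force: [-2.9, 0.7, 6.6]
gripper_width: 0.715
```

```bash
python3 - <<'E'
from h import *
p,r,o=cur();print(p,r.as_matrix(),o['contact_force'],o['gripper_width'])
E
```

```text
[ 0.6206 -0.2423  0.0692] [[ 0.357   0.9341  0.0037]
 [ 0.9341 -0.357  -0.0032]
 [-0.0016  0.0046 -1.    ]] [-2.8797  0.709   6.5888] 0.7149235908705573
```

Emit:
jog_arm(
  plan=[
    {"x":0,"y":0,"z":-0.05,"wx":0,"wy":0,"wz":0},
    {"x":0,"y":0,"z":-0.2,"wx":0,"wy":0,"wz":0},
    {"x":0,"y":0,"z":-0.4,"wx":0,"wy":0,"wz":0},
    {"x":0,"y":0,"z":-0.6,"wx":0,"wy":0,"wz":0},
    {"x":0,"y":0,"z":-0.8,"wx":0,"wy":0,"wz":0},
    {"x":0.1,"y":0,"z":-1.0,"wx":0,"wy":0,"wz":0},
    {"x":0.25,"y":0,"z":-1.0,"wx":0,"wy":0,"wz":0},
    {"x":0.35,"y":0.0,"z":-1.0,"wx":0,"wy":0,"wz":0},
    {"x":0.35,"y":0.0,"z":-1.0,"wx":0,"wy":0,"wz":0},
    {"x":0.35,"y":0.0,"z":-1.0,"wx":0,"wy":0,"wz":0},
    {"x":0.35,"y":0.0,"z":-1.0,"wx":0,"wy":0,"wz":0},
  ],
)

```text
t: 4.88
eef_pos: [0.6442, -0.1769, 0.2695]
tool_rot: [0.003, 0.824, 0.567, 0.0]
contact_force: [-0.6, -0.7, -4.5]
gripper_width: 0.712
```

```bash
python3 - <<'E'
from h import *
p,r,o=cur();print(p,o['contact_force'],o['gripper_width'])
c=cams.get_calibration('wrist');im=shot('wrist','w3.png')
print(finder.find_in('wrist','pot_b')[:3],[ (x,ray('wrist',x['location'],.048,c)) for t in('pot_b','cup') for x in finder.place_of('wrist',t)[:3]])
print(cur()[0],proj('wrist',[.594,-.059,.158],c))
E
```

```text
[ 0.6442 -0.1769  0.2695] [-0.64   -0.7052 -4.486 ] 0.7122448733367609
[{'bbox': [227.1, 223.0, 183.0, 202.7], 'confidence': 0.75}, {'bbox': [134.8, 59.6, 113.7, 94.9], 'confidence': 0.65}] [({'location': [312.8, 260.4], 'confidence': 0.82}, array([ 0.6189, -0.2283,  0.048 ])), ({'location': [224.9, 115.9], 'confidence': 0.73}, array([ 0.5938, -0.0611,  0.048 ])), ({'location': [437.5, 349.0], 'confidence': 0.85}, array([ 0.7157, -0.3846,  0.048 ])), ({'location': [66.0, 394.2], 'confidence': 0.74}, array([ 0.2738, -0.2822,  0.048 ]))]
[ 0.6443 -0.1777  0.269 ] [183.003 106.09 ]
```

View pics/w3.png

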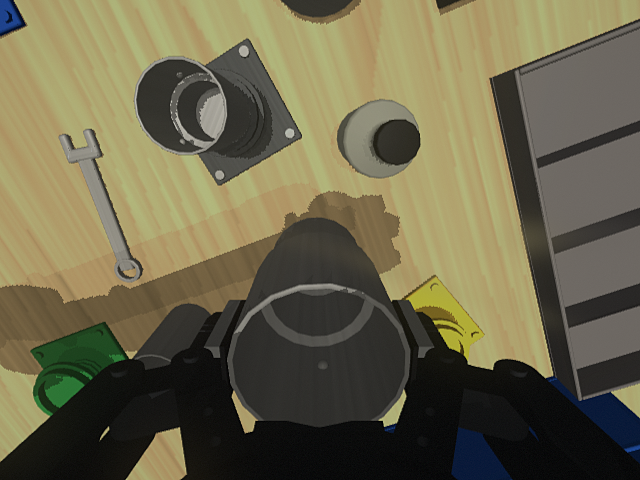

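```bash
python3 - <<'E'
from h import *
p,r,o=cur();go([.5945,-.0595,.245],down(-21)) 
E
```

```text
shift [ 0.4624 -0.4449  0.1169] turn [ 0.0014  0.0007 -0.0001] minrows 3.12827565075475 0.03857600976982753
```

Emit:
jog_arm(
  plan=[
    {"x":0.12,"y":-0.11,"z":0,"wx":0.001,"wy":0,"wz":0},
    {"x":0.25,"y":-0.23,"z":0,"wx":0.001,"wy":0,"wz":0},
    {"x":0.37,"y":-0.35,"z":0,"wx":0.001,"wy":0.001,"wz":0},
    {"x":0.462,"y":-0.445,"z":0.03,"wx":0.001,"wy":0.001,"wz":0},
    {"x":0.462,"y":-0.445,"z":0.08,"wx":0.001,"wy":0.001,"wz":0},
    {"x":0.462,"y":-0.445,"z":0.117,"wx":0.001,"wy":0.001,"wz":0},
    {"x":0.462,"y":-0.445,"z":0.117,"wx":0.001,"wy":0.001,"wz":0},
    {"x":0.462,"y":-0.445,"z":0.117,"wx":0.001,"wy":0.001,"wz":0},
  ],
)

```text
t: 5.75
eef_pos: [0.5944, -0.0615, 0.2444]
tool_rot: [0.0, 0.825, 0.565, 0.0]
contact_force: [-1.0, -0.5, -3.7]
gripper_width: 0.719
```

```bash
python3 - <<'E'
from h import *
p,r,o=cur();print(p,r.apply([0,0,1]),o['contact_force'],o['q']);go([.594,-.059,.245],down(-21))
E
```

```text
[ 0.5944 -0.0615  0.2444] [ 0.0002 -0.0002 -1.    ] [-1.007  -0.4539 -3.7421] [ 0.3101  0.3682 -0.4007  1.7111  0.1589  1.0942 -0.5093]
shift [ 0.0111 -0.0063 -0.0029] turn [ 0.0001  0.     -0.0009] minrows 0.0629509216701019 0.023891196932084285
```

Emit:
jog_arm(
  plan=[
    {"x":0.01,"y":-0.006,"z":0,"wx":0,"wy":0,"wz":0},
    {"x":0.01,"y":-0.006,"z":0.05,"wx":0,"wy":0,"wz":0},
    {"x":0.01,"y":-0.006,"z":0.1,"wx":0,"wy":0,"wz":0},
    {"x":0.01,"y":-0.006,"z":0.14,"wx":0,"wy":0,"wz":0},
    {"x":0.01,"y":-0.006,"z":0.17,"wx":0,"wy":0,"wz":0},
    {"x":0.01,"y":-0.006,"z":0.2,"wx":0,"wy":0,"wz":0},
    {"x":0.01,"y":-0.006,"z":0.2,"wx":0,"wy":0,"wz":0},
    {"x":0.01,"y":-0.006,"z":0.2,"wx":0,"wy":0,"wz":0},
  ],
)

```text
t: 6.42
eef_pos: [0.5938, -0.0592, 0.2039]
tool_rot: [-0.0, 0.825, 0.565, -0.0]
contact_force: [0.0, 0.1, -4.1]
gripper_width: 0.718
```

Emit:
jog_arm(
  plan=[
    {"x":0,"y":0,"z":0.04,"wx":0,"wy":0,"wz":0},
    {"x":0,"y":0,"z":0.08,"wx":0,"wy":0,"wz":0},
    {"x":0,"y":0,"z":0.11,"wx":0,"wy":0,"wz":0},
    {"x":0,"y":0,"z":0.135,"wx":0,"wy":0,"wz":0},
    {"x":0,"y":0,"z":0.16,"wx":0,"wy":0,"wz":0},
    {"x":0,"y":0,"z":0.16,"wx":0,"wy":0,"wz":0},
    {"x":0,"y":0,"z":0.16,"wx":0,"wy":0,"wz":0},
  ],
)

```text
t: 7.0
eef_pos: [0.5941, -0.0592, 0.1724]
tool_rot: [0.0, 0.825, 0.565, -0.0]
contact_force: [-1.6, -0.2, 3.8]
gripper_width: 0.716
```

Emit:
jog_arm(
  plan=[
    {"x":0,"y":0,"z":0.015,"wx":0,"wy":0,"wz":0},
    {"x":0,"y":0,"z":0.03,"wx":0,"wy":0,"wz":0},
    {"x":0,"y":0,"z":0.03,"wx":0,"wy":0,"wz":0},
    {"x":0,"y":0,"z":0.03,"wx":0,"wy":0,"wz":0},
  ],
)

```text
t: 7.33
eef_pos: [0.5947, -0.0593, 0.1674]
tool_rot: [0.001, 0.825, 0.565, 0.0]
contact_force: [-1.8, -0.8, 7.4]
gripper_width: 0.712
```

Emit:
jog_arm(
  plan=[
    {"x":0,"y":0,"z":0.015,"wx":0,"wy":0,"wz":0},
    {"x":0,"y":0,"z":0.03,"wx":0,"wy":0,"wz":0},
    {"x":0,"y":0,"z":0.03,"wx":0,"wy":0,"wz":0},
    {"x":0,"y":0,"z":0.03,"wx":0,"wy":0,"wz":0},
  ],
)

```text
t: 7.67
eef_pos: [0.5957, -0.0591, 0.163]
tool_rot: [0.001, 0.825, 0.565, 0.001]
contact_force: [-2.5, -0.1, 10.3]
gripper_width: 0.716
```

Emit:
jog_arm(
  plan=[
    {"x":0,"y":0,"z":0.015,"wx":0,"wy":0,"wz":0},
    {"x":0,"y":0,"z":0.03,"wx":0,"wy":0,"wz":0},
    {"x":0,"y":0,"z":0.03,"wx":0,"wy":0,"wz":0},
    {"x":0,"y":0,"z":0.03,"wx":0,"wy":0,"wz":0},
  ],
)

```text
t: 8.0
eef_pos: [0.5948, -0.0598, 0.1576]
tool_rot: [0.001, 0.825, 0.565, 0.0]
contact_force: [-6.1, -2.1, 6.8]
gripper_width: 0.72
```

Emit:
jog_arm(
  plan=[
    {"x":0,"y":0,"z":0.015,"wx":0,"wy":0,"wz":0},
    {"x":0,"y":0,"z":0.03,"wx":0,"wy":0,"wz":0},
    {"x":0,"y":0,"z":0.04,"wx":0,"wy":0,"wz":0},
    {"x":0,"y":0,"z":0.04,"wx":0,"wy":0,"wz":0},
  ],
)

```text
t: 8.33
eef_pos: [0.5942, -0.0602, 0.1506]
tool_rot: [0.001, 0.825, 0.565, -0.001]
contact_force: [-4.3, -0.5, 12.1]
gripper_width: 0.718
```

Emit:
jog_arm(
  plan=[
    {"x":0,"y":0,"z":0.015,"wx":0,"wy":0,"wz":0},
    {"x":0,"y":0,"z":0.02,"wx":0,"wy":0,"wz":0},
    {"x":0,"y":0,"z":0.02,"wx":0,"wy":0,"wz":0},
  ],
)

```text
t: 8.58
eef_pos: [0.5941, -0.0604, 0.1481]
tool_rot: [0.002, 0.825, 0.565, -0.001]
contact_force: [-5.6, -0.8, 13.0]
gripper_width: 0.716
```

Emit:
jog_arm(
  plan=[
    {"x":0,"y":0,"z":-0.02,"wx":0,"wy":0,"wz":0},
    {"x":0,"y":0,"z":-0.05,"wx":0,"wy":0,"wz":0},
    {"x":0,"y":0,"z":-0.08,"wx":0,"wy":0,"wz":0},
    {"x":0,"y":0,"z":-0.1,"wx":0,"wy":0,"wz":0},
    {"x":0,"y":0,"z":-0.105,"wx":0,"wy":0,"wz":0},
    {"x":0,"y":0,"z":-0.105,"wx":0,"wy":0,"wz":0},
    {"x":0,"y":0,"z":-0.105,"wx":0,"wy":0,"wz":0},
  ],
)

```text
t: 9.17
eef_pos: [0.5938, -0.0604, 0.1688]
tool_rot: [0.002, 0.825, 0.565, -0.001]
contact_force: [-1.8, -1.0, 0.7]
gripper_width: 0.714
```

Emit:
jog_arm(
  plan=[
    {"x":0,"y":0,"z":0,"wx":0,"wy":0,"wz":0},
    {"x":0,"y":0,"z":0,"wx":0,"wy":0,"wz":0},
    {"x":0,"y":0,"z":0,"wx":0,"wy":0,"wz":0},
    {"x":0,"y":0,"z":0,"wx":0,"wy":0,"wz":0},
    {"x":0,"y":0,"z":0,"wx":0,"wy":0,"wz":0},
    {"x":0,"y":0,"z":-0.05,"wx":0,"wy":0,"wz":0},
    {"x":0,"y":0,"z":-0.2,"wx":0,"wy":0,"wz":0},
    {"x":0,"y":0,"z":-0.4,"wx":0,"wy":0,"wz":0},
    {"x":0,"y":0,"z":-0.6,"wx":0,"wy":0,"wz":0},
    {"x":0,"y":0,"z":-0.75,"wx":0,"wy":0,"wz":0},
    {"x":0,"y":0,"z":-0.75,"wx":0,"wy":0,"wz":0},
  ],
  hand=1,
)

```text
t: 10.08
eef_pos: [0.5972, -0.0592, 0.3274]
tool_rot: [0.006, 0.825, 0.565, 0.004]
contact_force: [1.3, -0.0, 1.1]
gripper_width: 0.996
```

```bash
python3 - <<'E'
from h import *
p,r,o=cur();print(p,o['contact_force'],o['q'])
# saddle/pot_c estimates
shot('top','top1.png');im=shot('side','side1.png')
for n in('top','side'):
    for x in finder.find_in(n,'pot_c')[:4]: print(n,x)
    for x in finder.place_of(n,'pot_c')[:4]: print(n,x,ray(n,x['location'],.045),ray(n,x['location'],.1))
    for x in finder.place_of(n,'saddle')[:2]: print(n,x,ray(n,x['location'],0))
t=cv2.imread('pics/top1.png')[205:260,150:240]; s=im[120:270,210:330,::-1]; s2=im[290:400,150:250,::-1]
cv2.imwrite('pics/c1.png',np.hstack([cv2.resize(t,(393,240)),cv2.resize(s,(192,240)),cv2.resize(s2,(215,240))]))
E
```

```text
[ 0.5972 -0.0592  0.3274] [ 1.3457 -0.0375  1.0902] [ 0.3135  0.3026 -0.4086  1.6085  0.1314  1.2439 -0.4887]
top {'bbox': [171.5, 214.8, 50.0, 31.4], 'confidence': 0.75}
top {'bbox': [174.2, 238.2, 46.8, 14.1], 'confidence': 0.66}
top {'location': [195.9, 232.7], 'confidence': 0.56} [0.5584 0.2072 0.    ]
side {'bbox': [246.8, 186.9, 39.1, 48.3], 'confidence': 0.83}
side {'bbox': [242.2, 143.8, 42.1, 46.3], 'confidence': 0.79}
side {'bbox': [163.3, 307.5, 72.2, 80.9], 'confidence': 0.74}
side {'bbox': [215.4, 126.4, 32.1, 80.2], 'confidence': 0.7}
side {'location': [266.9, 225.8], 'confidence': 0.91} [ 0.5936 -0.0523  0.045 ] [ 0.5622 -0.0093  0.1   ]
side {'location': [264.8, 204.9], 'confidence': 0.82} [ 0.626  -0.0973  0.045 ] [ 0.592  -0.0506  0.1   ]
side {'location': [217.3, 317.3], 'confidence': 0.63} [0.5579 0.1526 0.045 ] [0.5294 0.1789 0.1   ]
side {'location': [205.9, 356.1], 'confidence': 0.64} [0.5548 0.1988 0.    ]
```

View pics/c1.png

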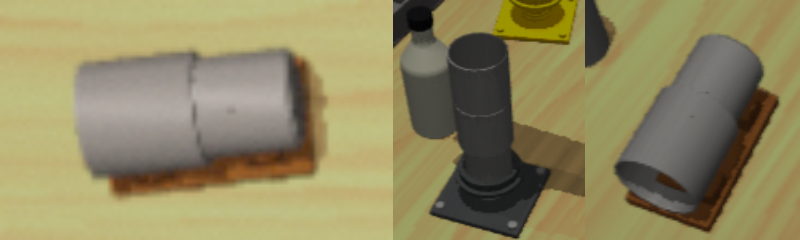

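```bash
cat >> h.py <<'E'
def obl(m,a): # lying pot, mouth dir m, tilt a deg
    m=np.array([*m[:2],0.]);m/=np.linalg.norm(m);a=np.radians(a)
    return rot(-np.cos(a)*np.array([0,0,1])-np.sin(a)*m,np.cross(m,[0,0,1]))
E
python3 - <<'E'
from h import *
a=ray('top',[169.5,232.3],.05);b=ray('top',[218,228.6],.05);d=(a-b);print(a,b,np.linalg.norm(d),np.degrees(np.arctan2(d[1],d[0])))
p,r,o=cur();E=np.array(cams.get_calibration('wrist')['extrinsics']);cp=-E[:3,:3].T@E[:3,3]
loc=r.inv().apply(cp-p);print('cam in tool',loc, 'cam axes',r.inv().apply(E[2,:3]))
m=[-.045,.999,0]
for a in(35,45,55):
    Rg=obl(m,a);g=np.array([.555,.231,.049]);t=g+Rg.apply([0,0,bot.grasp_offset]);print(a,t,'cam',t+Rg.apply(loc),Rg.as_matrix()[:,2])
go([.556,.16,.30],down(2.6))
E
```

```text
[0.5471 0.2565 0.05  ] [0.5579 0.1463 0.05  ] 0.11078501299935582 95.57761675557865
cam in tool [ 0.0764 -0.0004 -0.1413] cam axes [-0.3009  0.0009  0.9537]
35 [0.5555 0.2203 0.0337] cam [0.5487 0.3638 0.1056] [ 0.0258 -0.573  -0.8192]
45 [0.5556 0.2178 0.0358] cam [0.5483 0.3716 0.0816] [ 0.0318 -0.7064 -0.7071]
55 [0.5557 0.2157 0.0383] cam [0.5481 0.3751 0.0567] [ 0.0369 -0.8183 -0.5736]
shift [ 0.9582 -0.5704  0.0836] turn [-0.0005  0.0014 -0.132 ] minrows 5.363176789987443 3.3193054876088435
```

Emit:
jog_arm(
  plan=[
    {"x":0.2,"y":-0.1,"z":0,"wx":0,"wy":0,"wz":-0.03},
    {"x":0.4,"y":-0.2,"z":0.0,"wx":0,"wy":0,"wz":-0.07},
    {"x":0.6,"y":-0.33,"z":0.05,"wx":0,"wy":0,"wz":-0.1},
    {"x":0.8,"y":-0.45,"z":0.08,"wx":0,"wy":0,"wz":-0.13},
    {"x":0.96,"y":-0.57,"z":0.08,"wx":0,"wy":0.001,"wz":-0.145},
    {"x":0.96,"y":-0.57,"z":0.08,"wx":0,"wy":0.001,"wz":-0.145},
    {"x":0.96,"y":-0.57,"z":0.08,"wx":0,"wy":0.001,"wz":-0.145},
    {"x":0.96,"y":-0.57,"z":0.08,"wx":0,"wy":0.001,"wz":-0.145},
  ],
)

```text
t: 11.15
eef_pos: [0.5556, 0.1613, 0.3001]
tool_rot: [-0.001, 0.675, 0.738, -0.001]
contact_force: [0.3, -1.0, 0.1]
gripper_width: 0.999
```

```bash
python3 - <<'E'
from h import *
shot('wrist');shot('wrist')
p,r,o=cur();c=cams.get_calibration('wrist');im=shot('wrist','w4.png');print(p,o['q'],cur()[0])
for x in finder.find_in('wrist','pot_c')[:3]:print(x)
for x in finder.place_of('wrist','pot_c')[:3]:print(x,ray('wrist',x['location'],.045,c))
for x in finder.place_of('wrist','saddle')[:3]:print(x,ray('wrist',x['location'],0,c))
np.save('c4.npy',c,allow_pickle=True)
E
```

```text
[0.5566 0.1586 0.3002] [ 0.0748  0.3176 -0.5799  1.6744  0.1847  1.2077 -0.4647] [0.5568 0.1583 0.3003]
{'bbox': [308.1, 351.6, 55.5, 71.5], 'confidence': 0.82}
{'bbox': [285.0, 108.0, 60.9, 112.0], 'confidence': 0.79}
{'location': [318.0, 212.3], 'confidence': 0.95} [0.5561 0.1473 0.045 ]
{'location': [330.8, 399.8], 'confidence': 0.62} [ 0.5948 -0.109   0.045 ]
{'location': [330.4, 366.5], 'confidence': 0.58} [ 0.5893 -0.0563  0.045 ]
```

View pics/w4.png

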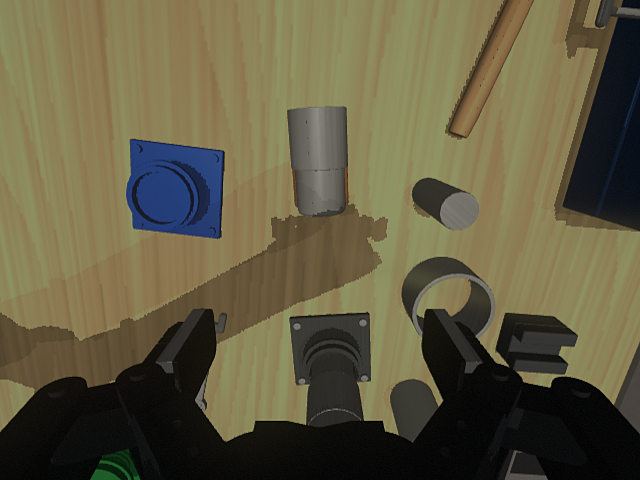

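```bash
python3 - <<'E'
from h import *
c=np.load('c4.npy',allow_pickle=True).item()
m=ray('wrist',[317.5,107.5],.05,c);s=ray('wrist',[319.7,169.5],.07,c);f=ray('wrist',[321,212],.045,c)
print(m,s,f)
l,rr=ray('wrist',[288,108],.045,c),ray('wrist',[347,106],.045,c);print(l,rr,np.degrees(np.arctan2(*(rr-l)[1::-1])))
d=m-f;d/=np.linalg.norm(d);print(np.degrees(np.arctan2(d[1],d[0])),np.linalg.norm(m-f))
E
```

```text
[0.5464 0.2576 0.05  ] [0.5537 0.1975 0.07  ] [0.5595 0.1479 0.045 ]
[0.5159 0.2549 0.045 ] [0.5767 0.2619 0.045 ] 6.600336233619115
96.7809849637373 0.11058606340363092
```

```bash
python3 - <<'E'
from h import *
az=np.radians(96);m=np.array([np.cos(az),np.sin(az),0]);Rg=obl(m,40)
g=np.array([.559,.147,.049])+.085*m; t=g+Rg.apply([0,0,bot.grasp_offset]);pre=t-Rg.apply([0,0,.13])
print(t,pre,Rg.as_matrix());go(pre,Rg)
E
```

```text
[0.5514 0.2196 0.0347] [0.5426 0.3027 0.1343] [[-0.0801  0.9945  0.0672]
 [ 0.7618  0.1045 -0.6393]
 [-0.6428  0.     -0.766 ]]
shift [ 0.7236 -0.0083  0.8309] turn [-0.0029 -0.2219 -0.0062] minrows 5.284487571380008 5.5802205063765475
```

Emit:
jog_arm(
  plan=[
    {"x":0.15,"y":0,"z":0.1,"wx":0,"wy":-0.03,"wz":0},
    {"x":0.3,"y":0,"z":0.25,"wx":0,"wy":-0.065,"wz":0},
    {"x":0.45,"y":0,"z":0.4,"wx":0,"wy":-0.1,"wz":0},
    {"x":0.6,"y":0,"z":0.55,"wx":0,"wy":-0.135,"wz":0},
    {"x":0.72,"y":-0.008,"z":0.7,"wx":0,"wy":-0.17,"wz":-0.003},
    {"x":0.724,"y":-0.008,"z":0.83,"wx":-0.003,"wy":-0.205,"wz":-0.006},
    {"x":0.724,"y":-0.008,"z":0.83,"wx":-0.003,"wy":-0.222,"wz":-0.006},
    {"x":0.724,"y":-0.008,"z":0.83,"wx":-0.003,"wy":-0.222,"wz":-0.006},
    {"x":0.724,"y":-0.008,"z":0.83,"wx":-0.003,"wy":-0.222,"wz":-0.006},
    {"x":0.724,"y":-0.008,"z":0.83,"wx":-0.003,"wy":-0.222,"wz":-0.006},
  ],
)

```text
t: 12.28
eef_pos: [0.5443, 0.3017, 0.1359]
tool_rot: [0.254, 0.631, 0.697, -0.228]
contact_force: [0.8, -0.4, -0.3]
gripper_width: 0.992
```

```bash
python3 - <<'E'
from h import *
p,r,o=cur();print(p,o['q'],o['contact_force'])
az=np.radians(96);m=np.array([np.cos(az),np.sin(az),0]);Rg=obl(m,40)
g=np.array([.559,.147,.049])+.085*m; t=g+Rg.apply([0,0,bot.grasp_offset]);go(t,Rg)
E
```

```text
[0.5443 0.3017 0.1359] [-0.5946  0.7736 -0.4138  1.5043  0.7038  1.5559 -1.1322] [ 0.8064 -0.3754 -0.3395]
shift [ 0.0086 -0.0081  0.6526] turn [ 0.0001 -0.0005 -0.0015] minrows 3.1305008961389076 0.03980912636465869
```

Emit:
jog_arm(
  plan=[
    {"x":0.009,"y":-0.008,"z":0.15,"wx":0,"wy":0,"wz":-0.001},
    {"x":0.009,"y":-0.008,"z":0.3,"wx":0,"wy":0,"wz":-0.001},
    {"x":0.009,"y":-0.008,"z":0.45,"wx":0,"wy":0,"wz":-0.001},
    {"x":0.009,"y":-0.008,"z":0.56,"wx":0,"wy":0,"wz":-0.001},
    {"x":0.009,"y":-0.008,"z":0.62,"wx":0,"wy":0,"wz":-0.001},
    {"x":0.009,"y":-0.008,"z":0.65,"wx":0,"wy":0,"wz":-0.001},
    {"x":0.009,"y":-0.008,"z":0.65,"wx":0,"wy":0,"wz":-0.001},
    {"x":0.009,"y":-0.008,"z":0.65,"wx":0,"wy":0,"wz":-0.001},
    {"x":0.009,"y":-0.008,"z":0.65,"wx":0,"wy":0,"wz":-0.001},
  ],
)

```text
t: 13.03
eef_pos: [0.552, 0.2218, 0.0364]
tool_rot: [0.254, 0.63, 0.698, -0.226]
contact_force: [0.2, 0.2, -0.9]
gripper_width: 1.003
```

```bash
python3 - <<'E'
from h import *
p,r,o=cur();print(p,o['q'],o['contact_force'])
az=np.radians(96);m=np.array([np.cos(az),np.sin(az),0]);Rg=obl(m,40)
g=np.array([.559,.147,.049])+.085*m; t=g+Rg.apply([0,0,bot.grasp_offset]);go(t,Rg)
im=shot('wrist','w5.png')
E
```

```text
[0.552  0.2218 0.0364] [-0.5148  0.8379 -0.377   1.6596  0.7917  1.3496 -1.1941] [ 0.1942  0.2411 -0.8687]
shift [-0.0028 -0.0041  0.0134] turn [ 0.0007 -0.0014 -0.0008] minrows 0.0683395266013989 0.04393265614667327
```

View pics/w5.png

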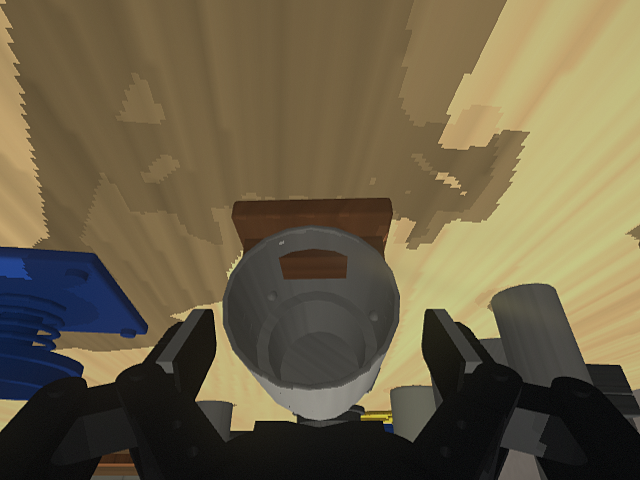

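Emit:
jog_arm(
  plan=[
    {"x":-0.002,"y":-0.013,"z":0.008,"wx":0,"wy":0,"wz":0},
    {"x":-0.002,"y":-0.013,"z":0.008,"wx":0,"wy":0,"wz":0},
    {"x":-0.002,"y":-0.013,"z":0.008,"wx":0,"wy":0,"wz":0},
  ],
)

```text
t: 13.33
eef_pos: [0.5492, 0.2209, 0.0355]
tool_rot: [0.254, 0.629, 0.699, -0.226]
contact_force: [-0.3, 0.8, -0.3]
gripper_width: 1.0
```

Emit:
jog_arm(
  plan=[
    {"x":0,"y":0,"z":0,"wx":0,"wy":0,"wz":0},
    {"x":0,"y":0,"z":0,"wx":0,"wy":0,"wz":0},
    {"x":0,"y":0,"z":0,"wx":0,"wy":0,"wz":0},
    {"x":0,"y":0,"z":0,"wx":0,"wy":0,"wz":0},
    {"x":0,"y":0,"z":0,"wx":0,"wy":0,"wz":0},
    {"x":0,"y":0,"z":0,"wx":0,"wy":0,"wz":0},
    {"x":0,"y":0,"z":0,"wx":0,"wy":0,"wz":0},
    {"x":0,"y":0,"z":0,"wx":0,"wy":0,"wz":0},
  ],
  hand=-1,
  grip_force=80,
)

```text
t: 14.0
eef_pos: [0.5499, 0.2219, 0.0361]
tool_rot: [0.254, 0.629, 0.699, -0.225]
contact_force: [1.9, 4.9, 5.1]
gripper_width: 0.705
```

```bash
python3 - <<'E'
from h import *
p,r,o=cur();print(repr(p),repr(r.as_quat()),o['q'],o['contact_force'])
np.savez('grasp.npz',p=p,q=r.as_quat())
print(r.inv().apply([0,0,.2])/.2)
E
```

```text
array([0.5499, 0.2219, 0.0361]) array([ 0.6295,  0.699 , -0.225 ,  0.2539]) [-0.5159  0.8352 -0.3781  1.6661  0.7928  1.3452 -1.1984] [1.8834 4.8558 5.1462]
[-0.6382  0.0051 -0.7698]
```

Emit:
jog_arm(
  plan=[
    {"x":-0.03,"y":0,"z":-0.04,"wx":0,"wy":0,"wz":0},
    {"x":-0.09,"y":0,"z":-0.11,"wx":0,"wy":0,"wz":0},
    {"x":-0.19,"y":0,"z":-0.23,"wx":0,"wy":0,"wz":0},
    {"x":-0.3,"y":0,"z":-0.36,"wx":0,"wy":0,"wz":0},
    {"x":-0.42,"y":0,"z":-0.5,"wx":0,"wy":0,"wz":0},
    {"x":-0.54,"y":0.005,"z":-0.65,"wx":0,"wy":0,"wz":0},
    {"x":-0.64,"y":0.005,"z":-0.77,"wx":0,"wy":0,"wz":0},
    {"x":-0.75,"y":0.005,"z":-0.9,"wx":0,"wy":0,"wz":0},
    {"x":-0.83,"y":0.005,"z":-1.0,"wx":0,"wy":0,"wz":0},
    {"x":-0.83,"y":0.005,"z":-1.0,"wx":0,"wy":0,"wz":0},
  ],
)

```text
t: 14.83
eef_pos: [0.5501, 0.2226, 0.3008]
tool_rot: [0.254, 0.631, 0.699, -0.222]
contact_force: [1.1, 1.3, -4.3]
gripper_width: 0.706
```

```bash
cat >> h.py <<'E'
def final(d_az,o):
    """tcp pose putting held pot_c upright with origin at o, tool pointing to azimuth d_az"""
    G=np.load('grasp.npz');Rg=R.from_quat(G['q'])
    y=Rg.apply([0,1,0]);m=np.cross([0,0,1],[y[0],y[1],0]);m/=np.linalg.norm(m)
    az=np.arctan2(m[1],m[0]); f=np.array([.559,.147,.045])
    # keep axial position, centre laterally on tool axis plane
    yh=np.array([y[0],y[1],0]);yh/=np.linalg.norm(yh);f=f-yh*((f-G['p'])@yh)
    u=np.array([0,0,1.]);A=np.c_[np.cross(m,u),m,u]      # yj,m,u at grasp
    a=np.radians(d_az);d=np.array([np.cos(a),np.sin(a),0]);B=np.c_[np.cross(u,-d),u,-d]
    Q=R.from_matrix(B@A.T)
    return np.array(o)+Q.apply(G['p']-f),Q*Rg
E
python3 - <<'E'
from h import *
p,r,o=cur();print(p,o['q'],o['contact_force'],o['gripper_width'])
for d in(60,30,0):
    P,F=final(d,[.594,-.0595,.26]);print(d,P,F.apply([0,0,1]));go(P,F)
E
```

```text
[0.5501 0.2226 0.3008] [-0.4825  0.5228 -0.4265  1.5271  0.6715  1.6778 -0.9277] [ 1.1084  1.2688 -4.3002] 0.7057933367872647
60 [ 0.5985 -0.0518  0.3355] [ 0.3883  0.6647 -0.6382]
shift [-1.1833  0.0979  0.7492] turn [-0.0177  0.4793  0.2226] minrows 6.733475883770854 13.292906837329989
30 [ 0.6017 -0.055   0.3355] [ 0.6687  0.3815 -0.6382]
shift [-1.1971  0.1124  0.7607] turn [-0.0353  0.4352  0.4029] minrows 6.82392090567294 14.936442481614593
0 [ 0.6029 -0.0595  0.3355] [ 0.7698 -0.0039 -0.6382]
shift [-1.2147  0.116   0.7752] turn [-0.0525  0.3641  0.5774] minrows 6.933684079974022 17.210667232481992
```

Emit:
jog_arm(
  plan=[
    {"x":-0.05,"y":0,"z":-0.06,"wx":-0.002,"wy":0.026,"wz":0.024},
    {"x":-0.1,"y":0,"z":-0.1,"wx":-0.004,"wy":0.052,"wz":0.048},
    {"x":-0.16,"y":0,"z":-0.13,"wx":-0.006,"wy":0.078,"wz":0.073},
    {"x":-0.22,"y":0,"z":-0.13,"wx":-0.009,"wy":0.104,"wz":0.097},
    {"x":-0.28,"y":0,"z":-0.1,"wx":-0.011,"wy":0.131,"wz":0.121},
    {"x":-0.34,"y":0,"z":-0.05,"wx":-0.013,"wy":0.157,"wz":0.145},
    {"x":-0.4,"y":0,"z":0,"wx":-0.015,"wy":0.183,"wz":0.169},
    {"x":-0.46,"y":0,"z":0.05,"wx":-0.017,"wy":0.209,"wz":0.193},
    {"x":-0.46,"y":0,"z":0.05,"wx":-0.019,"wy":0.235,"wz":0.218},
    {"x":-0.46,"y":0,"z":0.05,"wx":-0.021,"wy":0.261,"wz":0.242},
    {"x":-0.46,"y":0,"z":0.05,"wx":-0.023,"wy":0.287,"wz":0.266},
    {"x":-0.46,"y":0,"z":0.05,"wx":-0.025,"wy":0.313,"wz":0.29},
  ],
)

```text
t: 15.83
eef_pos: [0.5558, 0.1437, 0.3484]
tool_rot: [-0.004, 0.882, 0.402, 0.245]
contact_force: [-1.2, 1.0, -5.1]
gripper_width: 0.701
```

```bash
python3 - <<'E'
from h import *
p,r,o=cur();print(p,o['q'],o['contact_force'],o['gripper_width'])
for d in(60,30,0):
    P,F=final(d,[.594,-.0595,.26]);print(d);go([.55,.14,.36],F);go(P,F)
E
```

```text
[0.5558 0.1437 0.3484] [ 0.0278 -0.0051 -0.3528  1.9959 -0.0946  0.6602 -0.9818] [-1.203  0.973 -5.096] 0.7005175547804394
60
shift [-0.0039  0.0027 -0.0674] turn [ 0.094   0.1393 -0.0206] minrows 0.3241042211340772 4.255966519772718
shift [-0.5999  0.8012 -0.0513] turn [ 0.094   0.1393 -0.0206] minrows 4.806843625003829 4.255966519772718
30
shift [-0.0039  0.0027 -0.0674] turn [-0.01    0.1231  0.1105] minrows 0.3241042211340772 4.165475195869635
shift [-0.6023  0.8239 -0.0476] turn [-0.01    0.1231  0.1105] minrows 4.900354637688698 4.165475195869635
0
shift [-0.0039  0.0027 -0.0674] turn [-0.1159  0.1007  0.2393] minrows 0.3241042211340772 7.146939435619528
shift [-0.6148  0.8433 -0.0496] turn [-0.1159  0.1007  0.2393] minrows 5.010981325566533 7.146939435619528
```

Emit:
jog_arm(
  plan=[
    {"x":0,"y":0,"z":-0.04,"wx":-0.002,"wy":0.03,"wz":0.028},
    {"x":0,"y":0,"z":-0.06,"wx":-0.005,"wy":0.06,"wz":0.055},
    {"x":0,"y":0,"z":-0.06,"wx":-0.007,"wy":0.09,"wz":0.083},
    {"x":0,"y":0,"z":-0.06,"wx":-0.01,"wy":0.123,"wz":0.11},
    {"x":0,"y":0,"z":-0.06,"wx":-0.01,"wy":0.123,"wz":0.11},
    {"x":0,"y":0,"z":-0.06,"wx":-0.01,"wy":0.123,"wz":0.11},
    {"x":0,"y":0,"z":-0.06,"wx":-0.01,"wy":0.123,"wz":0.11},
    {"x":0,"y":0,"z":-0.06,"wx":-0.01,"wy":0.123,"wz":0.11},
  ],
)

```text
t: 16.5
eef_pos: [0.5487, 0.1411, 0.3558]
tool_rot: [-0.109, 0.876, 0.233, 0.408]
contact_force: [-0.4, 0.9, -4.9]
gripper_width: 0.703
```

```bash
python3 - <<'E'
from h import *
p,r,o=cur();print(p,o['q'],o['contact_force'],o['gripper_width'])
for d in(60,30,0):
    P,F=final(d,[.594,-.0595,.26]);print(d);go(P,F)
E
```

```text
[0.5487 0.1411 0.3558] [-0.0867 -0.1191 -0.1367  2.2698 -1.06    0.2743 -0.3454] [-0.3988  0.8775 -4.8628] 0.7025822299610494
60
shift [-0.2465  0.9606 -0.1377] turn [ 0.1272  0.0017 -0.1066] minrows 4.801896870495222 4.171342325219054
30
shift [-0.2426  0.9829 -0.1331] turn [-0.0008  0.0019  0.0002] minrows 4.897275141841686 0.05179494559195786
0
shift [-0.2464  1.0052 -0.1377] turn [-0.1288  0.0019  0.1069] minrows 5.0076463776029225 4.209088445276772
```

```bash
python3 - <<'E'
from h import *
P,F=final(10,[.594,-.0595,.26]);go(P,F)
E
```

```text
shift [-0.2443  0.9982 -0.1351] turn [-0.0861  0.0019  0.0714] minrows 4.971060921244608 2.812579777598642
```

Emit:
jog_arm(
  plan=[
    {"x":-0.03,"y":0.12,"z":-0.02,"wx":-0.01,"wy":0,"wz":0.01},
    {"x":-0.06,"y":0.27,"z":-0.04,"wx":-0.023,"wy":0,"wz":0.02},
    {"x":-0.1,"y":0.42,"z":-0.06,"wx":-0.036,"wy":0.001,"wz":0.03},
    {"x":-0.14,"y":0.57,"z":-0.08,"wx":-0.049,"wy":0.001,"wz":0.04},
    {"x":-0.18,"y":0.72,"z":-0.1,"wx":-0.062,"wy":0.002,"wz":0.051},
    {"x":-0.21,"y":0.87,"z":-0.118,"wx":-0.075,"wy":0.002,"wz":0.062},
    {"x":-0.24,"y":0.96,"z":-0.13,"wx":-0.086,"wy":0.002,"wz":0.071},
    {"x":-0.244,"y":0.998,"z":-0.135,"wx":-0.086,"wy":0.002,"wz":0.071},
    {"x":-0.244,"y":0.998,"z":-0.135,"wx":-0.086,"wy":0.002,"wz":0.071},
    {"x":-0.244,"y":0.998,"z":-0.135,"wx":-0.086,"wy":0.002,"wz":0.071},
    {"x":-0.244,"y":0.998,"z":-0.135,"wx":-0.086,"wy":0.002,"wz":0.071},
  ],
)

```text
t: 17.42
eef_pos: [0.6027, -0.0563, 0.3354]
tool_rot: [-0.037, 0.902, 0.079, 0.424]
contact_force: [0.2, 0.1, -5.4]
gripper_width: 0.705
```

```bash
python3 - <<'E'
from h import *
p,r,o=cur();print(p,o['q'],o['contact_force'],o['gripper_width'])
P,F=final(10,[.594,-.0595,.26]);go(P,F)
a=shot('side')
for x in finder.find_in('side','pot_c')[:3]:print(x)
b=shot('top')
for x in finder.find_in('top','pot_c')[:3]:print(x)
for n in('top','side'):
  for z in(.108,.218,.21,.26,.37): print(n,z,proj(n,[.594,-.0595,z]))
s=a[40:280,180:380,::-1];t=b[130:270,230:400,::-1]
cv2.imwrite('pics/c2.png',np.hstack([cv2.resize(s,(480,576)),cv2.resize(t,(320,264)).repeat(1,0) if 0 else cv2.copyMakeBorder(cv2.resize(t,(320,264)),0,312,0,0,cv2.BORDER_CONSTANT)]))
E
```

```text
[ 0.6027 -0.0563  0.3354] [ 0.0275 -0.0306  0.0762  2.2464 -1.2683  0.2209 -0.1279] [ 0.1967  0.0698 -5.4384] 0.705355245947355
shift [-0.0002  0.0083 -0.0008] turn [-0.001   0.      0.0009] minrows 0.040020995021884234 0.03441893462514632
{'bbox': [229.2, 48.0, 48.2, 84.9], 'confidence': 0.97}
{'bbox': [242.1, 143.2, 41.0, 48.2], 'confidence': 0.79}
{'bbox': [246.8, 181.5, 40.4, 53.6], 'confidence': 0.58}
{'bbox': [291.4, 150.5, 35.9, 33.9], 'confidence': 0.81}
{'bbox': [195.3, 160.9, 23.3, 28.8], 'confidence': 0.57}
{'bbox': [385.5, 267.1, 35.2, 34.1], 'confidence': 0.27}
top 0.108 [308.0433 208.2907]
top 0.218 [307.7804 193.7157]
top 0.21 [307.8012 194.8719]
top 0.26 [307.6658 187.3624]
top 0.37 [307.3182 168.097 ]
side 0.108 [266.1566 198.0754]
side 0.218 [260.8686 147.314 ]
side 0.21 [261.2883 151.3431]
side 0.26 [258.5617 125.1694]
side 0.37 [251.5594  57.9525]
```

View pics/c2.png

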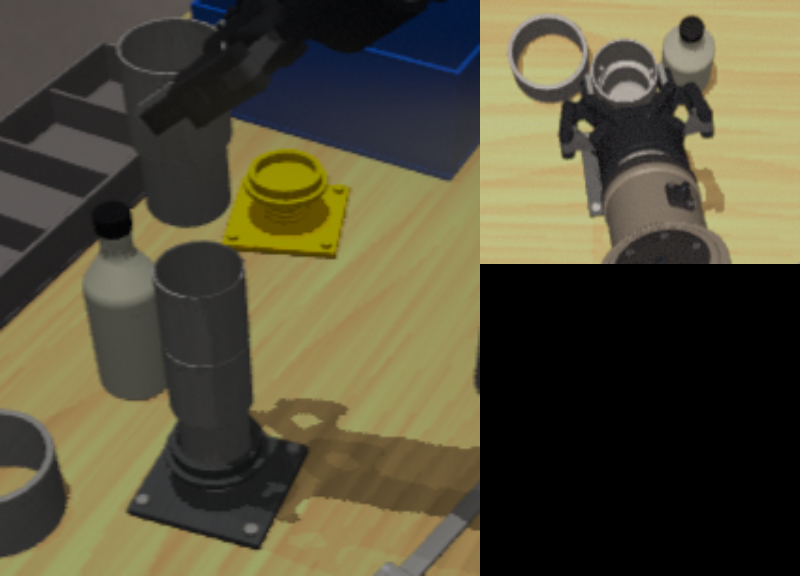

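```bash
python3 - <<'E'
from h import *
a=shot('side','side2.png').astype(int)
g=a.sum(2)
for row in (100,105,110,118,124,160,165,170,175,180):
    print(row,[int(v) for v in g[row,225:295:1]])
E
```

```text
100 [267, 267, 269, 268, 262, 263, 238, 200, 165, 135, 130, 140, 141, 143, 141, 141, 143, 141, 141, 141, 144, 141, 140, 139, 145, 142, 143, 144, 145, 139, 139, 142, 142, 142, 140, 145, 144, 147, 146, 145, 145, 146, 141, 145, 142, 142, 137, 140, 137, 170, 313, 364, 363, 368, 370, 371, 368, 363, 359, 358, 356, 359, 364, 362, 365, 369, 367, 372, 373, 380]
105 [268, 270, 268, 269, 269, 269, 271, 270, 238, 259, 265, 186, 114, 115, 113, 134, 142, 138, 141, 138, 137, 138, 141, 139, 141, 143, 141, 141, 140, 141, 143, 141, 142, 140, 139, 137, 143, 141, 144, 142, 145, 142, 141, 137, 135, 137, 137, 136, 133, 168, 318, 371, 365, 360, 358, 361, 360, 364, 365, 368, 369, 361, 319, 295, 296, 252, 181, 150, 151, 150]
110 [271, 271, 272, 272, 268, 213, 136, 110, 103, 99, 99, 100, 101, 104, 117, 125, 129, 131, 134, 134, 138, 139, 142, 141, 139, 139, 140, 139, 139, 141, 142, 140, 143, 143, 140, 140, 138, 142, 137, 141, 139, 139, 136, 137, 136, 134, 134, 135, 134, 124, 252, 344, 367, 370, 371, 374, 375, 381, 345, 298, 300, 212, 127, 142, 249, 292, 296, 298, 298, 298]
118 [102, 99, 93, 98, 96, 97, 94, 93,
[... 1729 characters left out ...]
 215, 215, 217, 216, 216, 218, 216, 215, 215, 212, 212, 211, 212, 210, 205, 205, 202, 203, 199, 193, 156, 136, 145, 146, 153, 152, 148, 150, 149, 150, 152, 155, 155, 152, 155, 154, 156, 159, 160, 161, 147, 139, 137, 139, 134, 140, 139, 142, 134, 133, 131, 133, 134, 134, 130, 125, 125, 213, 347, 393, 397, 403, 408, 409, 407, 403, 400, 399, 399]
180 [212, 215, 217, 214, 214, 216, 214, 213, 214, 217, 212, 214, 210, 211, 208, 208, 205, 205, 201, 198, 195, 169, 146, 141, 145, 145, 152, 152, 153, 154, 148, 151, 155, 156, 157, 155, 155, 159, 161, 160, 159, 157, 156, 144, 138, 136, 138, 138, 141, 135, 136, 135, 131, 133, 134, 128, 128, 126, 168, 350, 410, 409, 405, 401, 396, 383, 382, 384, 391, 397]
```

```bash
python3 - <<'E'
from h import *
for z in(.215,.2,.18,.14):
    P,F=final(10,[.5938,-.060,z]);go(P,F)
E
```

```text
shift [-0.1752  0.0064  0.1427] turn [-0.0005 -0.0002  0.0007] minrows 1.0839942925312873 0.021271448334494156
shift [-0.2329  0.0064  0.1905] turn [-0.0005 -0.0002  0.0007] minrows 1.4435829659508324 0.021271448334494156
shift [-0.31    0.0063  0.2543] turn [-0.0005 -0.0002  0.0007] minrows 1.923106420359121 0.021271448334494156
shift [-0.464   0.0062  0.3819] turn [-0.0005 -0.0002  0.0007] minrows 2.882246027717322 0.021271448334494156
```

Emit:
jog_arm(
  plan=[
    {"x":-0.04,"y":0.006,"z":0.033,"wx":0,"wy":0,"wz":0},
    {"x":-0.09,"y":0.006,"z":0.073,"wx":0,"wy":0,"wz":0},
    {"x":-0.14,"y":0.006,"z":0.114,"wx":0,"wy":0,"wz":0},
    {"x":-0.175,"y":0.006,"z":0.143,"wx":0,"wy":0,"wz":0},
    {"x":-0.175,"y":0.006,"z":0.143,"wx":0,"wy":0,"wz":0},
    {"x":-0.175,"y":0.006,"z":0.143,"wx":0,"wy":0,"wz":0},
  ],
)

```text
t: 18.17
eef_pos: [0.6051, -0.0646, 0.3226]
tool_rot: [-0.033, 0.9, 0.081, 0.426]
contact_force: [0.0, -0.7, -4.2]
gripper_width: 0.706
```

```bash
python3 - <<'E'
from h import *
p,r,o=cur();print(p,o['q'],o['contact_force'],o['gripper_width'])
for z in(.215,.2,.19,.18,.14):
    P,F=final(10,[.5938,-.060,z]);go(P,F)
E
```

```text
[ 0.6051 -0.0646  0.3226] [-0.7364 -0.0711  0.8537  2.2944 -1.3658  0.1863  0.0271] [ 0.0034 -0.7393 -4.1559] 0.70647746484068
shift [-0.1283 -0.034   0.0961] turn [ 0.0007 -0.0016  0.0032] minrows 0.7858369920106032 0.09250167421809552
shift [-0.1863 -0.0347  0.1436] turn [ 0.0007 -0.0016  0.0032] minrows 1.140378686479663 0.09250167421809552
shift [-0.2249 -0.0352  0.1753] turn [ 0.0007 -0.0016  0.0032] minrows 1.3782292764530646 0.09250167421809552
shift [-0.2636 -0.0357  0.2071] turn [ 0.0007 -0.0016  0.0032] minrows 1.6166583526880067 0.09250167421809552
shift [-0.4182 -0.0375  0.3339] turn [ 0.0007 -0.0016  0.0032] minrows 2.5729392534945728 0.09250167421809552
```

```bash
python3 - <<'E'
from h import *
p,r,o=cur()
P,F=final(-55,[.594,-.060,.26]);print(P)
for tilt in(20,35):
    for sg in(1,-1):
        F2=F*R.from_euler('y',sg*tilt,degrees=True)
        print(tilt,sg,F2.apply([0,0,1]))
        if F2.apply([0,0,1])[2]<-.75: go([.58,-.04,.40],F2)
E
```

```text
[ 0.5991 -0.0673  0.3355]
20 1 [ 0.5362 -0.7742 -0.3364]
20 -1 [ 0.2876 -0.4153 -0.863 ]
shift [ 0.2353 -0.1394 -0.3256] turn [-0.2346 -0.1019  0.2789] minrows 2.039444652801874 9.512759135481932
35 1 [ 0.5675 -0.8194 -0.0812]
35 -1 [ 0.1506 -0.2175 -0.9644]
shift [ 0.2353 -0.1394 -0.3256] turn [-0.1981 -0.1758  0.3101] minrows 2.039444652801874 10.252733803992971
```

Emit:
jog_arm(
  plan=[
    {"x":0.08,"y":-0.04,"z":-0.1,"wx":0,"wy":-0.03,"wz":0},
    {"x":0.16,"y":-0.1,"z":-0.2,"wx":0,"wy":-0.07,"wz":0},
    {"x":0.235,"y":-0.139,"z":-0.326,"wx":-0.01,"wy":-0.1,"wz":0.015},
    {"x":0.235,"y":-0.139,"z":-0.326,"wx":-0.03,"wy":-0.12,"wz":0.045},
    {"x":0.235,"y":-0.139,"z":-0.326,"wx":-0.05,"wy":-0.13,"wz":0.075},
    {"x":0.235,"y":-0.139,"z":-0.326,"wx":-0.07,"wy":-0.14,"wz":0.11},
    {"x":0.235,"y":-0.139,"z":-0.326,"wx":-0.09,"wy":-0.15,"wz":0.14},
    {"x":0.235,"y":-0.139,"z":-0.326,"wx":-0.11,"wy":-0.155,"wz":0.17},
    {"x":0.235,"y":-0.139,"z":-0.326,"wx":-0.13,"wy":-0.16,"wz":0.205},
    {"x":0.235,"y":-0.139,"z":-0.326,"wx":-0.155,"wy":-0.165,"wz":0.24},
    {"x":0.235,"y":-0.139,"z":-0.326,"wx":-0.175,"wy":-0.17,"wz":0.275},
    {"x":0.235,"y":-0.139,"z":-0.326,"wx":-0.198,"wy":-0.176,"wz":0.31},
  ],
)

```text
t: 19.17
eef_pos: [0.5792, -0.0404, 0.4006]
tool_rot: [-0.003, 0.952, -0.186, 0.242]
contact_force: [0.2, -0.5, -5.9]
gripper_width: 0.703
```

```bash
cat > st.py <<'E'
from h import *
import sys
p,r,o=cur();print(p,o['q'],o['contact_force'],o['gripper_width'],'z',r.apply([0,0,1]))
for z in map(float,sys.argv[2:]):
    P,F=final(float(sys.argv[1]),[.5938,-.060,z]);print(z);go(P,F)
E
python3 st.py -55 .26
```

```text
[ 0.5792 -0.0404  0.4006] [-0.1725 -0.0547  0.0549  1.9231  0.1935  0.8126 -2.1743] [ 0.179  -0.4646 -5.9074] 0.7026826731073595 z [ 0.4613 -0.0833 -0.8833]
0.26
shift [-0.0212  0.1219  0.3441] turn [-0.1446  0.1325  0.1314] minrows 1.7537415423001208 5.935155601726035
```

```bash
python3 st.py -40 .27;python3 st.py -50 .27
```

```text
[ 0.5792 -0.0404  0.4006] [-0.1725 -0.0547  0.0549  1.9231  0.1935  0.8126 -2.1743] [ 0.179  -0.4646 -5.9074] 0.7026826731073595 z [ 0.4613 -0.0833 -0.8833]
0.27
shift [0.0059 0.1067 0.3032] turn [-0.0924  0.1311  0.0657] minrows 1.542010541944353 4.357705312767908
[ 0.5792 -0.0404  0.4006] [-0.1725 -0.0547  0.0549  1.9231  0.1935  0.8126 -2.1743] [ 0.179  -0.4646 -5.9074] 0.7026826731073595 z [ 0.4613 -0.0833 -0.8833]
0.27
shift [0.0034 0.1137 0.3012] turn [-0.1273  0.1322  0.1095] minrows 1.544072669777555 5.371470431189938
```

Emit:
jog_arm(
  plan=[
    {"x":0,"y":0.02,"z":0.0,"wx":-0.025,"wy":0.02,"wz":0.02},
    {"x":0,"y":0.04,"z":0.0,"wx":-0.05,"wy":0.04,"wz":0.04},
    {"x":0,"y":0.06,"z":0.0,"wx":-0.075,"wy":0.06,"wz":0.06},
    {"x":0,"y":0.08,"z":0.05,"wx":-0.1,"wy":0.08,"wz":0.08},
    {"x":0,"y":0.1,"z":0.1,"wx":-0.127,"wy":0.1,"wz":0.11},
    {"x":0,"y":0.114,"z":0.17,"wx":-0.127,"wy":0.132,"wz":0.11},
    {"x":0.003,"y":0.114,"z":0.25,"wx":-0.127,"wy":0.132,"wz":0.11},
    {"x":0.003,"y":0.114,"z":0.3,"wx":-0.127,"wy":0.132,"wz":0.11},
    {"x":0.003,"y":0.114,"z":0.3,"wx":-0.127,"wy":0.132,"wz":0.11},
    {"x":0.003,"y":0.114,"z":0.3,"wx":-0.127,"wy":0.132,"wz":0.11},
  ],
)

```text
t: 20.0
eef_pos: [0.6017, -0.0721, 0.3227]
tool_rot: [0.147, 0.883, -0.346, 0.282]
contact_force: [0.3, -0.3, -7.7]
gripper_width: 0.705
```

```bash
python3 st.py -50 .27 .21 .15
```

```text
[ 0.6017 -0.0721  0.3227] [-1.0561  0.143   0.859   2.0218  0.6505  0.8036 -2.9468] [ 0.3388 -0.3269 -7.7317] 0.7047907846551366 z [ 0.3962 -0.4548 -0.7976]
0.27
shift [ 0.0481 -0.0037 -0.1072] turn [-0.0091  0.0732  0.0391] minrows 0.563970118547344 2.0992989640658983
0.21
shift [-0.1319 -0.0229  0.132 ] turn [-0.0091  0.0732  0.0391] minrows 0.9017167400415035 2.0992989640658983
0.15
shift [-0.3118 -0.0421  0.3713] turn [-0.0091  0.0732  0.0391] minrows 2.334244267009533 2.0992989640658983
```

```bash
cat > fit.py <<'E'
from h import *
import itertools
from scipy.optimize import least_squares
D=[([1.1749,.477,.0224,1.5554,-.0115,1.1093,-.0831],[.192,-.647,.231],[0,.99,.143,0]),
([.9822,.3556,-.1395,1.6907,.0545,1.0979,.0192],[.3409,-.5046,.2517],[.001,.928,.373,0]),
([.7682,.3663,-.2978,1.6839,.1174,1.1071,.0759],[.4875,-.3637,.2521],[.001,.822,.569,.001]),
([.3101,.3682,-.4007,1.7111,.1589,1.0942,-.5093],[.5944,-.0615,.2444],[0,.825,.565,0]),
([-.5946,.7736,-.4138,1.5043,.7038,1.5559,-1.1322],[.5443,.3017,.1359],[.254,.631,.697,-.228]),
([-.5159,.8352,-.3781,1.6661,.7928,1.3452,-1.1984],[.5499,.2219,.0361],[.254,.629,.699,-.225]),
([.0278,-.0051,-.3528,1.9959,-.0946,.6602,-.9818],[.5558,.1437,.3484],[-.004,.882,.402,.245]),
([-.0867,-.1191,-.1367,2.2698,-1.06,.2743,-.3454],[.5487,.1411,.3558],[-.109,.876,.233,.408]),
([.0275,-.0306,.0762,2.2464,-1.2683,.2209,-.1279],[.6027,-.0563,.3354],[-.037,.902,.079,.424]),
([-.7364,-.0711,.8537,2.2944,-1.3658,.1863,.0271],[.6051,-.0646,.3226],[-.033,.9,.081,.426]),
([-.1725,-.0547,.0549,1.9231,.1935,.8126,-2.1743],[.5792,-.0404,.4006],[-.003,.952,-.186,.242]),
([-1.0561,.143,.859,2.0218,.6505,.8036,-2.9468],[.6017,-.0721,.3227],[.147,.883,-.346,.282])]
Z=lambda a:R.from_euler('z',a);Y=lambda a:R.from_euler('y',a)
def fk(q,x,s):
    h,L1,L2,L3,a1,a2,a3,o7=x[:8];o=x[8:]
    A=Z(s[0]*q[0]+o[0])*Y(q[1]+o[1]);p=np.array([0,0,h])
    A=A*Z(s[1]*q[2]+o[2]);p=p+A.apply([a1,0,L1]);A=A*Y(q[3]+o[3])
    A=A*Z(s[2]*q[4]+o[4]);p=p+A.apply([a2,0,L2]);A=A*Y(q[5]+o[5]);A=A*Z(s[3]*q[6]+o7);p=p+A.apply([0,0,L3])
    return p,A
def res(x,s):
    e=[]
    for q,p,t in D:
        P,A=fk(q,x,s);T=R.from_quat([t[1],t[2],t[3],t[0]]);e+=list((P-p)*5)+list((T.inv()*A).as_rotvec())
    return e
if __name__=='__main__':
    best=None
    for s in itertools.product((1,-1),repeat=4):
        for o0 in(0,np.pi):
          for o7 in(0,1.57,3.14,-1.57):
            f=least_squares(res,[.33,.4,.4,.25,0,0,0,o7,o0]+[0]*4,args=(s,),max_nfev=40)
            if best is None or f.cost<best[0]: best=(f.cost,s,f.x)
    print(best);np.savez('fk.npz',x=best[2],s=best[1])
    print(np.abs(np.array(res(best[2],best[1])).reshape(-1,6)).max(0))
E
python3 fit.py
```

```text
Traceback (most recent call last):
  File "fit.py", line 33, in <module>
    f=least_squares(res,[.33,.4,.4,.25,0,0,0,o7,o0]+[0]*4,args=(s,),max_nfev=40)
  File "fit.py", line 26, in res
    P,A=fk(q,x,s);T=R.from_quat([t[1],t[2],t[3],t[0]]);e+=list((P-p)*5)+list((T.inv()*A).as_rotvec())
        ~~^^^^^^^
  File "fit.py", line 21, in fk
    A=A*Z(s[2]*q[4]+o[4]);p=p+A.apply([a2,0,L2]);A=A*Y(q[5]+o[5]);A=A*Z(s[3]*q[6]+o7);p=p+A.apply([0,0,L3])
                                                            ~^^^
IndexError: index 5 is out of bounds for axis 0 with size 5
```

```bash
sed -i 's/\[0\]\*4,args/[0]*5,args/' fit.py; time timeout 500 python3 fit.py
```

```text
(np.float64(0.040178882815966654), (-1, 1, -1, -1), array([ 0.2626, -0.5494,  0.4505,  0.3353, -0.0178, -0.0117, 14.2969,
        1.5131, -0.0893,  3.1334, -0.0048, -3.146 , -0.0253,  0.0129]))
[0.1515 0.0529 0.0323 0.0584 0.0286 0.0319]
real	5m9.768s
user	5m6.627s
sys	0m0.295s
```

```bash
cat > fit2.py <<'E'
from fit import *
s=(-1,)*4
f=least_squares(res,[.27,.55,.45,.335,0,0,0,1.51,-.09]+[0]*5,args=(s,),max_nfev=100,loss='soft_l1',f_scale=.01)
print(f.cost,f.x);print(np.array(res(f.x,s)).reshape(-1,6)/[5,5,5,1,1,1]);np.savez('fk.npz',x=f.x,s=s)
E
time timeout 200 python3 fit2.py
```

```text
0.010839131088925591 [ 0.2531  0.5623  0.4571  0.3312  0.     -0.0078 -0.4003  1.4908 -0.0805
  0.0052 -0.0128 -0.0132 -0.002   0.007 ]
[[-0.0004 -0.0006 -0.004  -0.0012 -0.0078  0.0101]
 [ 0.0036  0.0012 -0.0014  0.0009 -0.0053  0.0132]
 [ 0.0039 -0.0012 -0.0001  0.002  -0.0057  0.0139]
 [ 0.0058 -0.0002  0.001  -0.0016 -0.0047  0.0133]
 [-0.0014 -0.0027  0.0024  0.0542 -0.0068 -0.0035]
 [ 0.0001  0.0025  0.0022  0.0539 -0.0084 -0.003 ]
 [ 0.0033  0.0069 -0.     -0.04   -0.0177  0.0021]
 [ 0.0027  0.0059  0.0002 -0.0649  0.0039 -0.0226]
 [-0.0012  0.0012  0.     -0.0675  0.0033 -0.0236]
 [-0.0242 -0.0067  0.0017 -0.0703  0.0041 -0.0263]
 [-0.017   0.0081 -0.0014 -0.044   0.0079  0.0029]
 [-0.0404 -0.0013 -0.0016 -0.0582  0.0026 -0.0029]]
real	0m2.927s
user	0m2.812s
sys	0m0.416s
```

```bash
cat > ik.py <<'E'
from fit import *
s=(-1,)*4
def fk(q,x,s=s):
    h,L1,L2,L3,a1,a2,a3,o7=x[:8];o=x[8:14];b=x[14:]
    A=Z(-q[0]+o[0]);p=np.array([0,0,h])+A.apply([0,b[0],0]);A=A*Y(q[1]+o[1])
    A=A*Z(-q[2]+o[2]);p=p+A.apply([a1,b[1],L1]);A=A*Y(q[3]+o[3])
    A=A*Z(-q[4]+o[4]);p=p+A.apply([a2,b[2],L2]);A=A*R.from_rotvec([b[3],0,0])*Y(q[5]+o[5]);p=p+A.apply([a3,b[4],0]);A=A*Z(-q[6]+o7);p=p+A.apply([0,0,L3])
    return p,A
def res(x):
    e=[]
    for q,p,t in D:
        P,A=fk(q,x);T=R.from_quat([t[1],t[2],t[3],t[0]]);e+=list((P-p)*5)+list((T.inv()*A).as_rotvec())
    return e
x0=np.r_[np.load('fk.npz')['x'],np.zeros(5)];x0[6]=0
f=least_squares(res,x0,max_nfev=100);print(f.cost,f.x);x=f.x
print(np.abs(np.array(res(x))).reshape(-1,6).max(0)/[5,5,5,1,1,1])
lo=np.array([-2.96,-.34,-1.41,.24,-1.37,.17,-2.96])+.03;hi=np.array([2.96,2.1,1.46,2.44,4.51,1.92,2.96])-.03
def ik(P,F,q0):
    def e(q):
        p,A=fk(q,x);return np.r_[(p-P)*5,(F.inv()*A).as_rotvec(),.003*(q-q0)]
    g=least_squares(e,np.clip(q0,lo+.001,hi-.001),bounds=(lo,hi),max_nfev=60);return g.x,np.linalg.norm(e(g.x)[:6])
if __name__=='__main__':
    q0=cur()[2]['q']
    for d in(20,0,-10,-20,-30,-40):
        q=q0
        for z in(.26,.2,.14):
            q,er=ik(*final(d,[.594,-.06,z]),q);print(d,z,round(er,4),q)
E
time timeout 300 python3 ik.py
```

```text
7.696682980837039e-06 [ 0.2867  0.542   0.4759  0.3274  0.0003 -0.0002  0.      1.5697  0.0001
 -0.0002 -0.     -0.      0.0004  0.0001 -0.0304 -0.0314  5.6686  0.0007
 -5.6689]
[0.0003 0.0002 0.0002 0.0008 0.001  0.0012]
20 0.26 0.0002 [-1.2057 -0.31    1.2757  2.2484 -0.4859  0.2171 -0.6117]
20 0.2 0.1018 [-1.291  -0.1746  1.43    2.3354 -1.332   0.2     0.2066]
20 0.14 0.2976 [-1.2915 -0.0691  1.43    2.3727 -1.34    0.2     0.1566]
0 0.26 0.0 [-1.0288 -0.2101  0.9378  2.3088  1.2425  0.2    -2.7441]
0 0.2 0.0673 [-1.4618 -0.31    1.359   2.3396  1.5181  0.2717 -2.93  ]
0 0.14 0.2214 [-1.5329 -0.31    1.43    2.3759  1.5174  0.2913 -2.93  ]
-10 0.26 0.0103 [ 0.8204 -0.0051 -0.9078  2.2138  1.1899  0.2126 -2.93  ]
-10 0.2 0.1013 [-1.1974 -0.0255  1.1262  2.312   1.2133  0.2    -2.93  ]
-10 0.14 0.1956 [ 0.0556  0.1397 -0.1529  2.2496  1.1876  0.2    -2.93  ]
-20 0.26 0.0712 [ 0.6073  0.0037 -0.7795  2.1655  1.0418  0.4141 -2.93  ]
-20 0.2 0.0985 [-1.4761  0.1923  1.43    2.2905  0.9535  0.2    -2.93  ]
-20 0.14 0.1902 [-1.1077  0.2509  1.0349  2.2798  0.903   0.2    -2.93  ]
-30 0.26 0.1466 [-0.1069  0.0006 -0.1258  2.1237  0.9072  0.5934 -2.93  ]
-30 0.2 0.0614 [-1.4596  0.3999  1.43    2.2739  0.6978  0.2    -2.93  ]
-30 0.14 0.1457 [-1.2844  0.4674  1.2272  2.2658  0.6275  0.2    -2.93  ]
-40 0.26 0.0967 [-1.519   0.3456  1.43    2.1237  0.618   0.5347 -2.93  ]
-40 0.2 0.0185 [-1.4512  0.5513  1.43    2.2482  0.4843  0.2444 -2.93  ]
-40 0.14 0.0698 [-1.3347  0.6478  1.2925  2.2565  0.3913  0.2    -2.93  ]
real	0m5.158s
user	0m5.465s
sys	0m0.231s
```

```bash
cat > srch.py <<'E'
from ik import *
rng=np.random.default_rng(0);q0=cur()[2]['q'];print(cur()[2]['t'])
def best(o,d,n=6):
    P,F=final(d,o);b=None
    for i in range(n):
        s0=q0 if i==0 else lo+(hi-lo)*rng.random(7)
        q,e=ik(P,F,s0)
        if e<.01:
            mg=np.min(np.minimum(q-lo,hi-q)); c=np.abs(q-q0).max()
            if b is None or c<b[0]: b=(c,mg,q)
    return b
for d in range(-180,180,30):
    b=best([.594,-.06,.16],d)
    print('stack',d,None if b is None else (round(b[0],2),round(b[1],3),b[2]))
for o in([.72,.2,0],[.8,.0,0],[.75,-.25,0],[.62,-.24,0]):
  for d in(-40,-10,20,50,90,140):
    b=best([o[0],o[1],.0],d,4)
    if b: print(o,d,round(b[0],2),round(b[1],3),b[2])
E
time timeout 150 python3 srch.py
```

```text
7.696682980837039e-06 [ 0.2867  0.542   0.4759  0.3274  0.0003 -0.0002  0.      1.5697  0.0001
 -0.0002 -0.     -0.      0.0004  0.0001 -0.0304 -0.0314  5.6686  0.0007
 -5.6689]
[0.0003 0.0002 0.0002 0.0008 0.001  0.0012]
20.0
stack -180 None
stack -150 (np.float64(4.97), np.float64(0.017), array([-0.285 ,  0.8088,  0.2398,  1.2746,  0.1969,  1.8732,  2.0239]))
stack -120 (np.float64(4.91), np.float64(0.0), array([ 0.092 ,  0.7557, -0.6159,  1.4599,  0.807 ,  1.89  ,  1.9604]))
stack -90 (np.float64(5.05), np.float64(0.0), array([ 0.3397,  0.7918, -1.1001,  1.7318,  1.2241,  1.89  ,  2.0983]))
stack -60 (np.float64(0.67), np.float64(0.0), array([-1.3466,  0.8171,  1.3471,  2.1292,  0.0896,  0.4611, -2.93  ]))
stack -30 (np.float64(5.18), np.float64(0.0), array([-1.3072,  0.4037,  1.2191,  2.3575,  1.7661,  0.2   ,  2.2303]))
stack 0 (np.float64(4.49), np.float64(0.028), array([-0.1049,  0.1266,  0.1043,  2.382 ,  3.1523,  0.2446,  1.5455]))
stack 30 (np.float64(3.19), np.float64(0.0), array([ 1.2622,  0.4683, -1.1524,  2.1824, -1.0649,  0.2   ,  0.2462]))
stack 60 (np.float64(2.9), n
[... 1530 characters left out ...]
1.4777  0.2954  0.7157 -0.3173]
[0.75, -0.25, 0] 90 3.41 0.416 [ 0.7617  1.1826 -0.5974  0.9529 -0.2465  1.474   0.4633]
[0.62, -0.24, 0] -40 4.71 0.144 [-0.0642  0.5992  0.1365  2.2664  2.334   0.6178  1.7621]
[0.62, -0.24, 0] -10 4.04 0.095 [-0.0706  0.6589  0.4953  2.3147  3.5961  0.7464  1.0887]
[0.62, -0.24, 0] 20 3.55 0.025 [-0.2926  1.4268  1.3821  2.1627  4.02    1.865   0.6051]
[0.62, -0.24, 0] 50 3.04 0.398 [ 1.3089  1.0113 -0.9815  1.7705 -0.1703  0.6013  0.0937]
[0.62, -0.24, 0] 90 3.24 0.342 [ 1.1234  1.1945 -1.0375  1.3336  0.125   1.3252  0.296 ]
[0.62, -0.24, 0] 140 4.08 0.005 [ 0.5294  1.1396 -0.327   0.9604 -0.0433  1.8847  1.13  ]
real	0m35.933s
user	0m34.613s
sys	0m0.250s
```

```bash
python3 - <<'E'
from h import *
def W(d,t): return final(d,[0,0,0])[1]*R.from_euler('y',-t,degrees=True)
print(W(20,45).apply([0,0,1]))
p=[.58,-.05,.41]
for d in(0,20,40): go(p,W(d,48))
print('2nd'); go(p,W(90,0),frm=(np.array(p),W(20,48)))
E
```

```text
[ 0.0876  0.0314 -0.9957]
shift [ 0.1383  0.0243 -0.4416] turn [ 0.1013 -0.1748 -0.2255] minrows 2.2222882591474056 7.613080191890056
shift [ 0.1383  0.0243 -0.4416] turn [ 0.1379 -0.1604 -0.3315] minrows 2.2222882591474056 9.886005933865368
shift [ 0.1383  0.0243 -0.4416] turn [ 0.1738 -0.1415 -0.4372] minrows 2.2222882591474056 12.351867321717751
2nd
shift [0. 0. 0.] turn [ 0.1771  0.2319 -0.3578] minrows 0.0 11.607220452385203
```

Emit:
jog_arm(
  plan=[
    {"x":0.03,"y":0,"z":-0.1,"wx":0.013,"wy":-0.015,"wz":-0.03},
    {"x":0.07,"y":0.01,"z":-0.2,"wx":0.027,"wy":-0.031,"wz":-0.064},
    {"x":0.1,"y":0.02,"z":-0.32,"wx":0.04,"wy":-0.047,"wz":-0.097},
    {"x":0.138,"y":0.024,"z":-0.44,"wx":0.054,"wy":-0.063,"wz":-0.13},
    {"x":0.138,"y":0.024,"z":-0.44,"wx":0.068,"wy":-0.079,"wz":-0.163},
    {"x":0.138,"y":0.024,"z":-0.44,"wx":0.082,"wy":-0.095,"wz":-0.197},
    {"x":0.138,"y":0.024,"z":-0.44,"wx":0.096,"wy":-0.112,"wz":-0.231},
    {"x":0.138,"y":0.024,"z":-0.44,"wx":0.11,"wy":-0.128,"wz":-0.265},
    {"x":0.138,"y":0.024,"z":-0.44,"wx":0.124,"wy":-0.144,"wz":-0.298},
    {"x":0.138,"y":0.024,"z":-0.44,"wx":0.138,"wy":-0.16,"wz":-0.332},
    {"x":0.138,"y":0.024,"z":-0.44,"wx":0.138,"wy":-0.16,"wz":-0.332},
  ],
)

```text
t: 20.92
eef_pos: [0.5808, -0.0496, 0.4103]
tool_rot: [-0.005, 0.984, 0.175, 0.02]
contact_force: [-0.1, 0.0, -5.5]
gripper_width: 0.705
```

```bash
python3 - <<'E'
from h import *
def W(d,t): return final(d,[0,0,0])[1]*R.from_euler('y',-t,degrees=True)
p,r,o=cur();print(p,o['q'],o['gripper_width'],r.apply([0,0,1]))
go([.58,-.05,.41],W(70,35));go([.58,-.05,.41],W(90,20));go(*final(90,[.594,-.06,.28]))
E
```

```text
[ 0.5808 -0.0496  0.4103] [-0.7305  0.2394  0.8993  1.5982 -0.2131  1.3613 -1.0265] 0.704759961966415 [ 0.0382  0.0161 -0.9991]
shift [-0.0046  0.0004  0.0011] turn [ 0.0419  0.0672 -0.2726] minrows 0.0227142820980589 7.137682093059635
shift [-0.0046  0.0004  0.0011] turn [ 0.1093  0.1353 -0.3742] minrows 0.0227142820980589 10.374006529819432
shift [0.048  0.0301 0.2761] turn [ 0.1756  0.2318 -0.3557] minrows 1.3515786408993662 11.550220508536894
```

Emit:
jog_arm(
  plan=[
    {"x":0,"y":0,"z":0,"wx":0.015,"wy":0.02,"wz":-0.031},
    {"x":0,"y":0,"z":0,"wx":0.03,"wy":0.04,"wz":-0.062},
    {"x":0,"y":0,"z":0,"wx":0.045,"wy":0.06,"wz":-0.093},
    {"x":0,"y":0,"z":0,"wx":0.06,"wy":0.08,"wz":-0.124},
    {"x":0,"y":0,"z":0,"wx":0.075,"wy":0.1,"wz":-0.155},
    {"x":0,"y":0,"z":0,"wx":0.09,"wy":0.12,"wz":-0.186},
    {"x":0,"y":0,"z":0,"wx":0.105,"wy":0.14,"wz":-0.217},
    {"x":0,"y":0,"z":0,"wx":0.12,"wy":0.16,"wz":-0.248},
    {"x":0.01,"y":0.01,"z":0.05,"wx":0.135,"wy":0.18,"wz":-0.279},
    {"x":0.02,"y":0.01,"z":0.1,"wx":0.15,"wy":0.2,"wz":-0.31},
    {"x":0.03,"y":0.02,"z":0.18,"wx":0.165,"wy":0.22,"wz":-0.34},
    {"x":0.048,"y":0.03,"z":0.276,"wx":0.176,"wy":0.232,"wz":-0.356},
  ],
)

```text
t: 21.92
eef_pos: [0.5948, -0.0525, 0.3551]
tool_rot: [-0.3, 0.639, 0.64, 0.303]
contact_force: [0.0, -0.4, -5.5]
gripper_width: 0.702
```

```bash
python3 st.py 90 .25
```

```text
[ 0.5948 -0.0525  0.3551] [-0.03    0.5142  0.5973  1.5995 -0.9871  1.7108  0.7564] [ 0.0456 -0.4022 -5.4555] 0.702165782283117 z [ 0.0034  0.7709 -0.6369]
0.25
shift [-0.1096 -0.0055  0.0999] turn [-0.0002 -0.0005  0.0022] minrows 0.7115587784232806 0.05602724427500166
```

Emit:
jog_arm(
  plan=[
    {"x":-0.04,"y":-0.005,"z":0.035,"wx":0,"wy":0,"wz":0.002},
    {"x":-0.08,"y":-0.005,"z":0.07,"wx":0,"wy":0,"wz":0.002},
    {"x":-0.11,"y":-0.005,"z":0.1,"wx":0,"wy":0,"wz":0.002},
    {"x":-0.11,"y":-0.005,"z":0.1,"wx":0,"wy":0,"wz":0.002},
    {"x":-0.11,"y":-0.005,"z":0.1,"wx":0,"wy":0,"wz":0.002},
  ],
)

```text
t: 22.33
eef_pos: [0.5939, -0.0504, 0.3265]
tool_rot: [-0.3, 0.641, 0.639, 0.302]
contact_force: [0.2, 0.2, -5.1]
gripper_width: 0.703
```

```bash
python3 st.py 90 .25 .22 .2 .18 .17 .16; python3 - <<'E'
from h import *
a=shot('side','side3.png');t=shot('top','top3.png')
s=a[30:230,190:350,::-1];u=t[140:260,250:370,::-1]
cv2.imwrite('pics/c3.png',np.hstack([cv2.resize(s,(448,560)),cv2.copyMakeBorder(cv2.resize(u,(352,352)),0,208,0,0,cv2.BORDER_CONSTANT)]))
for n in('side','top'):
  for z in(.2,.21,.25,.36): print(n,z,proj(n,[.5938,-.06,z]))
E
```

```text
[ 0.5939 -0.0504  0.3265] [-0.0293  0.5385  0.5913  1.6332 -0.9952  1.6766  0.7943] [ 0.229   0.1762 -5.0982] 0.7031798245516466 z [ 0.0038  0.7705 -0.6374]
0.25
shift [-0.0058 -0.0005  0.0007] turn [-0.0001 -0.0003  0.0005] minrows 0.028039933065091567 0.016036569099681437
0.22
shift [-0.1214 -0.0007  0.0963] turn [-0.0001 -0.0003  0.0005] minrows 0.7430425304405807 0.016036569099681437
0.2
shift [-0.1984 -0.0008  0.16  ] turn [-0.0001 -0.0003  0.0005] minrows 1.2225965604332598 0.016036569099681437
0.18
shift [-0.2755 -0.001   0.2238] turn [-0.0001 -0.0003  0.0005] minrows 1.702185683442367 0.016036569099681437
0.17
shift [-0.314  -0.001   0.2556] turn [-0.0001 -0.0003  0.0005] minrows 1.9419852800691042 0.016036569099681437
0.16
shift [-0.3525 -0.0011  0.2875] turn [-0.0001 -0.0003  0.0005] minrows 2.1817867576924885 0.016036569099681437
side 0.2 [262.0754 156.1623]
side 0.21 [261.5617 151.2067]
side 0.25 [259.4115 130.4634]
side 0.36 [252.5807  64.567 ]
top 0.2 [308.0707 196.3933]
top 0.21 [308.0472 194.9718]
top 0.25 [307.9489 189.0231]
top 0.36 [307.6369 170.1426]
```

View pics/c3.png

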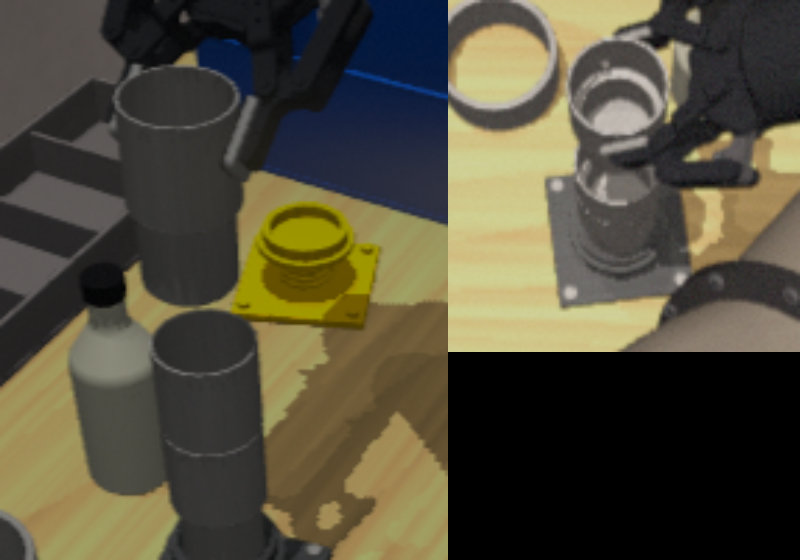

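```bash
python3 - <<'E'
from h import *
def edges(im,row,c0,c1,dark=175):
    g=im[row].astype(int).sum(1); m=np.where(g[c0:c1]<dark)[0]+c0
    d=np.abs(np.diff(g[c0:c1])); return m.min(),m.max()
a=cv2.imread('pics/side3.png').astype(int);g=a.sum(2)
for row in (75,85,95,100,104,115,120,125,130,160,165,170,180,190):
    print(row,' '.join(str(v) for v in g[row,226:292]))
E
```

```text
75 270 270 266 272 284 224 157 144 148 151 154 159 154 158 164 165 165 209 245 313 313 292 305 301 287 260 236 237 240 266 332 340 305 275 226 175 164 164 157 152 149 148 146 142 140 144 142 123 214 307 333 306 212 124 103 102 101 99 81 70 75 77 75 99 113 119
85 215 259 271 272 271 274 213 153 149 148 151 155 159 156 159 158 161 159 160 166 165 165 162 160 159 158 159 160 163 164 158 155 159 157 156 156 157 159 155 155 154 152 151 132 229 312 333 308 214 133 113 107 107 100 88 76 79 84 82 105 122 126 125 128 128 127
95 119 121 122 124 122 124 123 129 137 145 149 150 156 161 161 157 158 155 160 162 164 167 164 161 160 164 159 160 161 161 161 155 158 157 155 154 153 159 159 155 155 154 151 153 147 144 139 139 139 138 212 320 364 372 375 374 375 375 376 373 366 357 360 363 364 363
100 275 275 273 271 269 244 206 170 146 143 149 151 156 158 158 158 159 158 158 159 163 165 166 162 159 162 159 157 159 161 162 157 157 158 159 158 154 158 159 152 156 153 147 149 150 145 141 140 136 133 169 320 378 377 378 376 370 367 367 365 366 368 372 375 375 379
104 277 275 277 275 275 276 278 275 252 184
[... 1914 characters left out ...]
 155 153 157 154 157 158 159 159 161 162 160 165 168 167 165 161 162 159 158 157 160 159 153 151 150 149 150 141 141 144 136 126 322 388 388 392 394 397 400 403 409
180 219 221 222 219 220 223 222 222 220 220 217 219 214 215 213 212 209 207 201 199 177 151 145 151 153 153 159 154 159 155 156 156 159 159 161 162 161 164 165 163 159 159 162 157 155 156 157 156 153 152 150 147 145 144 139 138 130 175 355 419 419 417 414 330 258 250
190 216 218 218 220 220 221 220 220 220 218 218 219 215 215 213 213 208 206 206 203 200 182 142 134 140 149 190 277 256 183 159 155 159 162 159 162 164 164 163 162 162 157 159 157 154 154 155 176 224 245 200 154 149 147 146 147 136 130 191 245 263 262 261 255 258 255
```

Emit:
jog_arm(
  plan=[
    {"x":-0.05,"y":-0.007,"z":0.035,"wx":0,"wy":0,"wz":0},
    {"x":-0.09,"y":-0.007,"z":0.066,"wx":0,"wy":0,"wz":0},
    {"x":-0.125,"y":-0.007,"z":0.092,"wx":0,"wy":0,"wz":0},
    {"x":-0.15,"y":-0.007,"z":0.113,"wx":0,"wy":0,"wz":0},
    {"x":-0.17,"y":-0.007,"z":0.13,"wx":0,"wy":0,"wz":0},
    {"x":-0.185,"y":-0.007,"z":0.143,"wx":0,"wy":0,"wz":0},
    {"x":-0.2,"y":-0.007,"z":0.156,"wx":0,"wy":0,"wz":0},
    {"x":-0.2,"y":-0.007,"z":0.156,"wx":0,"wy":0,"wz":0},
    {"x":-0.2,"y":-0.007,"z":0.156,"wx":0,"wy":0,"wz":0},
  ],
)

```text
t: 23.18
eef_pos: [0.5927, -0.0522, 0.2761]
tool_rot: [-0.3, 0.641, 0.639, 0.302]
contact_force: [-0.9, -0.6, -4.8]
gripper_width: 0.701
```

```bash
python3 st.py 90 .2 .18 .17 .165; python3 - <<'E'
from h import *
a=shot('side','side4.png');g=a.astype(int).sum(2)
for row in (130,135,140,145,150,165,170,175): print(row,' '.join(str(v) for v in g[row,236:290]))
for z in(.2,.25,.31):print(proj('side',[.5938,-.06,z]))
E
```

```text
[ 0.5927 -0.0522  0.2761] [-0.0146  0.5918  0.5756  1.6772 -1.0122  1.6252  0.8727] [-0.8935 -0.5773 -4.7656] 0.7012500526023121 z [ 0.0042  0.7705 -0.6374]
0.2
shift [0.0011 0.0052 0.0064] turn [ 0.0001 -0.0003  0.0007] minrows 0.040199449044511344 0.02020778472358671
0.18
shift [-0.0759  0.005   0.0702] turn [ 0.0001 -0.0003  0.0007] minrows 0.4965020553696264 0.02020778472358671
0.17
shift [-0.1145  0.005   0.1021] turn [ 0.0001 -0.0003  0.0007] minrows 0.7358581996893917 0.02020778472358671
0.165
shift [-0.1337  0.0049  0.118 ] turn [ 0.0001 -0.0003  0.0007] minrows 0.8556312011828766 0.02020778472358671
130 396 396 398 322 199 146 148 154 156 157 158 158 158 159 164 161 164 162 163 161 160 158 156 159 160 156 151 154 157 153 152 151 152 150 151 148 147 143 142 136 134 128 127 155 266 316 315 256 193 182 183 183 182 183
135 406 411 410 407 391 313 198 152 155 159 159 158 158 157 159 159 161 165 165 164 162 158 157 158 160 157 153 152 156 154 151 151 155 150 149 150 145 142 143 135 132 158 265 315 316 314 315 316 316 315 304 297 234 184
140 388 390 395 392 393 390 392 286 155 127 
[... 635 characters left out ...]
 258 236 215 205 174 142 146 148 157 158 155 155 156 155 148 157 157 157 147 158 163 152 162 169 167 165 153 143 145 153 160 161 155 157 154 151 151 150 140 134 129 131 230 358 400 405 413 416 405 390
170 219 221 216 205 208 214 210 206 203 160 140 149 154 155 155 156 156 157 159 162 157 160 161 162 165 164 168 169 167 166 166 166 163 160 160 163 162 154 154 150 151 149 147 143 140 135 174 335 392 387 394 399 402 404
175 219 217 216 214 214 217 210 208 204 189 157 143 150 154 157 157 157 156 160 160 162 159 157 160 163 167 168 165 168 168 164 164 161 161 161 161 160 159 155 152 152 149 148 149 142 138 127 281 381 406 409 416 421 423
[262.0754 156.1623]
[259.4115 130.4634]
[255.8689  96.2878]
```

Emit:
jog_arm(
  plan=[
    {"x":-0.02,"y":0.002,"z":0.017,"wx":0,"wy":0,"wz":0},
    {"x":-0.04,"y":0.002,"z":0.034,"wx":0,"wy":0,"wz":0},
    {"x":-0.06,"y":0.002,"z":0.05,"wx":0,"wy":0,"wz":0},
    {"x":-0.076,"y":0.002,"z":0.066,"wx":0,"wy":0,"wz":0},
    {"x":-0.076,"y":0.002,"z":0.066,"wx":0,"wy":0,"wz":0},
    {"x":-0.076,"y":0.002,"z":0.066,"wx":0,"wy":0,"wz":0},
  ],
)

```text
t: 23.73
eef_pos: [0.5931, -0.0517, 0.2557]
tool_rot: [-0.3, 0.641, 0.639, 0.302]
contact_force: [-0.8, 0.7, -5.8]
gripper_width: 0.706
```

```bash
python3 st.py 90 .18 .17 .16 .15
```

```text
[ 0.5931 -0.0517  0.2557] [-0.0099  0.6158  0.568   1.6915 -1.0217  1.6045  0.9013] [-0.835   0.691  -5.8244] 0.7064104056558542 z [ 0.0038  0.7705 -0.6374]
0.18
shift [0.0012 0.0036 0.0031] turn [-0.     -0.0003  0.0006] minrows 0.023599357922888305 0.016300360532139412
0.17
shift [-0.0373  0.0036  0.035 ] turn [-0.     -0.0003  0.0006] minrows 0.2459032340719914 0.016300360532139412
0.16
shift [-0.0759  0.0035  0.0668] turn [-0.     -0.0003  0.0006] minrows 0.48517602198383936 0.016300360532139412
0.15
shift [-0.1144  0.0035  0.0987] turn [-0.     -0.0003  0.0006] minrows 0.724802762851638 0.016300360532139412
```

Emit:
jog_arm(
  plan=[
    {"x":-0.015,"y":0.003,"z":0.015,"wx":0,"wy":0,"wz":0},
    {"x":-0.03,"y":0.003,"z":0.028,"wx":0,"wy":0,"wz":0},
    {"x":-0.045,"y":0.003,"z":0.041,"wx":0,"wy":0,"wz":0},
    {"x":-0.06,"y":0.003,"z":0.053,"wx":0,"wy":0,"wz":0},
    {"x":-0.06,"y":0.003,"z":0.053,"wx":0,"wy":0,"wz":0},
    {"x":-0.06,"y":0.003,"z":0.053,"wx":0,"wy":0,"wz":0},
  ],
)

```text
t: 24.23
eef_pos: [0.5937, -0.0512, 0.2397]
tool_rot: [-0.3, 0.641, 0.639, 0.302]
contact_force: [-0.6, -0.1, -2.0]
gripper_width: 0.707
```

Emit:
jog_arm(
  plan=[
    {"x":-0.015,"y":0.0,"z":0.012,"wx":0,"wy":0,"wz":0},
    {"x":-0.027,"y":0.0,"z":0.022,"wx":0,"wy":0,"wz":0},
    {"x":-0.027,"y":0.0,"z":0.022,"wx":0,"wy":0,"wz":0},
    {"x":-0.027,"y":0.0,"z":0.022,"wx":0,"wy":0,"wz":0},
  ],
)

```text
t: 24.57
eef_pos: [0.5939, -0.0511, 0.2331]
tool_rot: [-0.3, 0.641, 0.639, 0.303]
contact_force: [-0.7, 0.2, 0.2]
gripper_width: 0.7
```

Emit:
jog_arm(
  plan=[
    {"x":-0.01,"y":0.0,"z":0.008,"wx":0,"wy":0,"wz":0},
    {"x":-0.023,"y":0.0,"z":0.019,"wx":0,"wy":0,"wz":0},
    {"x":-0.023,"y":0.0,"z":0.019,"wx":0,"wy":0,"wz":0},
    {"x":-0.023,"y":0.0,"z":0.019,"wx":0,"wy":0,"wz":0},
  ],
  grip_force=100,
)

```text
t: 24.9
eef_pos: [0.5939, -0.051, 0.2273]
tool_rot: [-0.3, 0.641, 0.639, 0.303]
contact_force: [-2.2, 1.1, 4.2]
gripper_width: 0.702
```

Emit:
jog_arm(
  plan=[
    {"x":-0.01,"y":0.0,"z":0.008,"wx":0,"wy":0,"wz":0},
    {"x":-0.023,"y":0.0,"z":0.019,"wx":0,"wy":0,"wz":0},
    {"x":-0.023,"y":0.0,"z":0.019,"wx":0,"wy":0,"wz":0},
    {"x":-0.023,"y":0.0,"z":0.019,"wx":0,"wy":0,"wz":0},
  ],
)

```text
t: 25.23
eef_pos: [0.5943, -0.0508, 0.2222]
tool_rot: [-0.3, 0.64, 0.639, 0.304]
contact_force: [-0.9, 0.2, 7.0]
gripper_width: 0.699
```

Emit:
jog_arm(
  plan=[
    {"x":-0.006,"y":0.0,"z":0.005,"wx":0,"wy":0,"wz":0},
    {"x":-0.012,"y":0.0,"z":0.01,"wx":0,"wy":0,"wz":0},
    {"x":-0.012,"y":0.0,"z":0.01,"wx":0,"wy":0,"wz":0},
  ],
)

```text
t: 25.48
eef_pos: [0.5948, -0.0505, 0.2202]
tool_rot: [-0.3, 0.64, 0.639, 0.305]
contact_force: [-1.7, 0.2, 8.6]
gripper_width: 0.7
```

Emit:
jog_arm(
  plan=[
    {"x":-0.006,"y":0.0,"z":0.005,"wx":0,"wy":0,"wz":0},
    {"x":-0.012,"y":0.0,"z":0.01,"wx":0,"wy":0,"wz":0},
    {"x":-0.012,"y":0.0,"z":0.01,"wx":0,"wy":0,"wz":0},
  ],
)

```text
t: 25.73
eef_pos: [0.5957, -0.0502, 0.2182]
tool_rot: [-0.3, 0.639, 0.639, 0.306]
contact_force: [0.6, 0.2, 7.6]
gripper_width: 0.703
```

Emit:
jog_arm(
  plan=[
    {"x":-0.008,"y":-0.004,"z":0.005,"wx":0,"wy":0,"wz":0},
    {"x":-0.016,"y":-0.008,"z":0.011,"wx":0,"wy":0,"wz":0},
    {"x":-0.016,"y":-0.008,"z":0.011,"wx":0,"wy":0,"wz":0},
  ],
)

```text
t: 25.98
eef_pos: [0.5939, -0.0504, 0.2151]
tool_rot: [-0.3, 0.639, 0.639, 0.306]
contact_force: [-3.5, -1.1, 7.7]
gripper_width: 0.706
```

Emit:
jog_arm(
  plan=[
    {"x":-0.008,"y":0,"z":0.005,"wx":0,"wy":0,"wz":0},
    {"x":-0.014,"y":0,"z":0.01,"wx":0,"wy":0,"wz":0},
    {"x":-0.014,"y":0,"z":0.01,"wx":0,"wy":0,"wz":0},
  ],
)

```text
t: 26.23
eef_pos: [0.5931, -0.0504, 0.2138]
tool_rot: [-0.302, 0.638, 0.639, 0.307]
contact_force: [-6.9, -1.8, 14.7]
gripper_width: 0.701
```

```bash
cat > gap.py <<'E'
from h import *
a=shot('side','side5.png');g=a.astype(int).sum(2);p,r,o=cur();print(p,o['contact_force'])
for row in range(118,214,4):
    L=g[row]; print(row,' '.join(str(v) for v in L[240:254]),'|',' '.join(str(v) for v in L[276:288]))
col=[int(np.median(g[row,258:268])) for row in range(100,230)];print(col)
for z in(.05,.08,.14,.15,.19,.2,.25):print(z,proj('side',[.594,-.06,z]))
E
python3 gap.py
```

```text
[ 0.5931 -0.0505  0.2139] [-6.2523 -0.6448 14.7681]
118 106 124 118 119 87 55 55 60 46 34 37 41 45 39 | 406 408 406 364 311 283 246 289 217 91 72 78
122 328 405 296 130 83 235 334 362 266 195 324 316 204 160 | 410 406 358 316 317 317 317 314 241 145 90 90
126 362 221 87 238 267 195 142 138 144 142 144 147 144 152 | 192 324 346 308 317 320 319 263 182 125 88 90
130 152 302 251 130 130 133 132 137 145 143 143 149 147 155 | 149 140 142 302 315 291 320 260 196 136 92 69
134 198 244 183 126 128 133 131 137 142 141 145 150 151 152 | 151 144 168 318 298 182 259 341 366 306 186 81
138 294 192 188 322 270 149 133 134 143 145 147 149 149 151 | 319 272 162 116 145 305 364 367 259 121 90 89
142 172 144 132 140 152 154 157 176 209 319 332 271 219 174 | 140 138 124 227 335 366 282 163 100 82 84 80
146 363 318 205 147 150 153 158 157 160 161 165 153 146 161 | 139 155 286 355 335 232 115 86 88 75 51 37
150 363 322 219 149 150 154 156 160 162 163 164 165 166 167 | 296 364 364 281 153 88 86 85 79 51 35 48
154 376 371 276 165 150 151 157 159 161 160 164 165 167 165 | 161 198 174 152 146 142 123 79 32 2
[... 1659 characters left out ...]
, 159, 162, 162, 161, 162, 163, 162, 163, 163, 165, 163, 164, 165, 163, 163, 164, 164, 165, 247, 213, 163, 159, 157, 157, 159, 159, 160, 158, 160, 159, 162, 161, 161, 160, 161, 162, 161, 161, 162, 160, 161, 161, 161, 159, 161, 161, 160, 160, 162, 182, 154, 156, 162, 161, 167, 169, 167, 168, 166, 167, 167, 167, 167, 167, 165, 167, 169, 168, 167, 168, 167, 166, 164, 167, 167, 166, 167, 250, 165, 163, 162, 166, 165, 166, 164, 165, 165, 166, 166, 165, 165, 165, 165, 165, 165, 166, 165, 165, 165, 165, 166, 164, 146, 146, 146]
0.05 [268.7215 221.1437]
0.08 [267.5012 209.3918]
0.14 [264.8754 184.1055]
0.15 [264.4117 179.6403]
0.19 [262.4754 160.9942]
0.2 [261.9699 156.1258]
0.25 [259.3013 130.4273]
```

Emit:
jog_arm(
  plan=[
    {"x":0.01,"y":0.002,"z":-0.008,"wx":0,"wy":0,"wz":0},
    {"x":0.02,"y":0.004,"z":-0.016,"wx":0,"wy":0,"wz":0},
    {"x":0.03,"y":0.004,"z":-0.025,"wx":0,"wy":0,"wz":0},
    {"x":0.03,"y":0.004,"z":-0.025,"wx":0,"wy":0,"wz":0},
    {"x":0.03,"y":0.004,"z":-0.025,"wx":0,"wy":0,"wz":0},
  ],
)

```text
t: 26.7
eef_pos: [0.5932, -0.0507, 0.2216]
tool_rot: [-0.302, 0.638, 0.638, 0.307]
contact_force: [-4.5, 0.3, 3.8]
gripper_width: 0.696
```

Emit:
jog_arm(
  plan=[
    {"x":0.01,"y":-0.004,"z":-0.008,"wx":0,"wy":0,"wz":0},
    {"x":0.021,"y":-0.006,"z":-0.018,"wx":0,"wy":0,"wz":0},
    {"x":0.021,"y":-0.006,"z":-0.018,"wx":0,"wy":0,"wz":0},
    {"x":0.021,"y":-0.006,"z":-0.018,"wx":0,"wy":0,"wz":0},
  ],
)

```text
t: 27.03
eef_pos: [0.592, -0.0509, 0.2269]
tool_rot: [-0.302, 0.638, 0.638, 0.306]
contact_force: [-3.2, -0.4, 1.2]
gripper_width: 0.702
```

Emit:
jog_arm(
  plan=[
    {"x":0,"y":0,"z":0,"wx":0,"wy":0,"wz":0},
    {"x":0,"y":0,"z":0,"wx":0,"wy":0,"wz":0},
    {"x":0,"y":0,"z":0,"wx":0,"wy":0,"wz":0},
    {"x":0,"y":0,"z":0,"wx":0,"wy":0,"wz":0},
    {"x":0,"y":0,"z":0,"wx":0,"wy":0,"wz":0},
    {"x":0,"y":0,"z":0,"wx":0,"wy":0,"wz":0},
    {"x":0,"y":0,"z":-0.1,"wx":0,"wy":0,"wz":0},
    {"x":0,"y":0,"z":-0.25,"wx":0,"wy":0,"wz":0},
    {"x":0,"y":0,"z":-0.4,"wx":0,"wy":0,"wz":0},
    {"x":0,"y":0,"z":-0.6,"wx":0,"wy":0,"wz":0},
    {"x":0,"y":0,"z":-0.75,"wx":0,"wy":0,"wz":0},
    {"x":0,"y":0,"z":-0.75,"wx":0,"wy":0,"wz":0},
  ],
  hand=1,
)

```text
t: 28.03
eef_pos: [0.5912, -0.174, 0.3249]
tool_rot: [-0.298, 0.64, 0.638, 0.307]
contact_force: [0.1, -1.6, -1.1]
gripper_width: 0.998
```

```bash
sed -i "s/side5/side6/" gap.py; python3 gap.py | grep -v '|'; python3 - <<'E'
from h import *
a=cv2.imread('pics/side6.png');t=shot('top','top6.png')[:,:,::-1]
cv2.imwrite('pics/fin.png',np.hstack([cv2.resize(a[80:260,200:340],(436,560)),cv2.copyMakeBorder(cv2.resize(t[130:320,180:430],(364,277)),0,283,0,0,cv2.BORDER_CONSTANT)]))
E
```

```text
[ 0.5912 -0.1712  0.323 ] [-0.1388  0.0436 -0.832 ]
[206, 298, 371, 377, 384, 386, 388, 390, 389, 387, 383, 385, 385, 363, 175, 155, 158, 160, 160, 160, 161, 159, 160, 160, 161, 160, 161, 160, 160, 159, 161, 161, 161, 161, 161, 164, 341, 174, 156, 147, 151, 152, 155, 157, 157, 157, 157, 158, 158, 158, 158, 159, 159, 159, 158, 159, 159, 157, 160, 157, 160, 158, 159, 158, 158, 159, 159, 169, 326, 172, 156, 155, 158, 159, 161, 160, 161, 160, 159, 159, 161, 161, 161, 161, 162, 159, 160, 159, 160, 159, 161, 160, 161, 160, 160, 161, 217, 162, 155, 156, 156, 158, 159, 159, 160, 158, 160, 159, 160, 160, 159, 158, 160, 160, 160, 159, 159, 159, 161, 159, 157, 161, 142, 141, 140, 141, 141, 140, 140, 141]
0.05 [268.7215 221.1437]
0.08 [267.5012 209.3918]
0.14 [264.8754 184.1055]
0.15 [264.4117 179.6403]
0.19 [262.4754 160.9942]
0.2 [261.9699 156.1258]
0.25 [259.3013 130.4273]
```

View pics/fin.png

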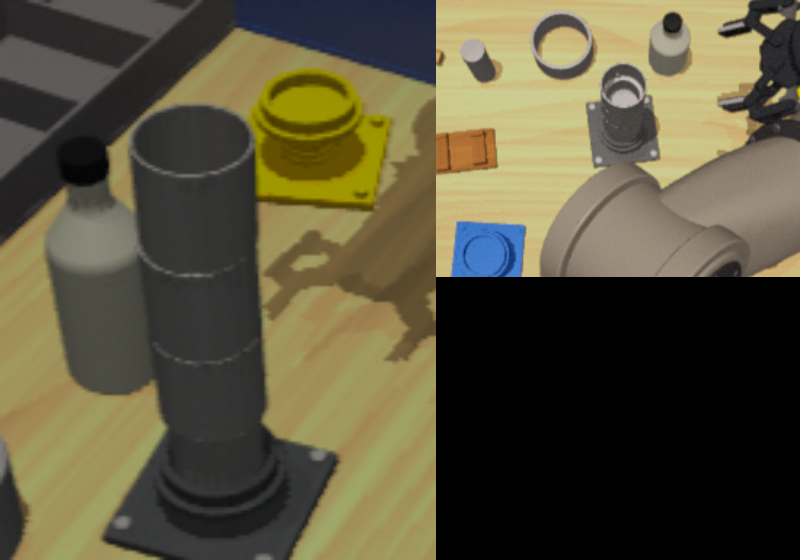

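```bash
python3 -c "
from h import *
print(cur()[2]['joint_vel'],cur()[2]['contact_force']);print(bot.hand_in())"
```

```text
[-0.0333  0.0115 -0.0415  0.0424 -0.0011 -0.0069 -0.0005] [-0.3211  0.9638 -0.7043]
the job is handed in; nothing more can be done
None
```

The three pots are stacked upright on the steel stand: pot_a at the bottom, pot_b in it, and pot_c on top. I handed the job in at about 28 s with the gripper open and clear of the stack.

- **pot_b:** I gripped it from above and pressed it in. The force rose to about 10 N and dropped as it passed the nibs. From there the force matched a fully seated pot on the cup's spring.
- **pot_c:** I took it off the saddle with a tilted grip and turned it mouth up. The first two tool directions ran into joint limits, so I approached from a third. It passed the nibs with a much smaller force drop, about 1 N (8.6 to 7.6 N), then met a firm stop at about 15 N.
- **Release:** I eased the load to about 1 N before opening the gripper.

**Last checks:**
- **Side picture:** the stack is upright, no gap shows at either joint, and the three wide parts are in the proportion expected for 60 mm spacing.
- **Surroundings:** the pipe, bottle and bar look undisturbed. The canister was not in that last view, and the wrench did not show in it (the arm hid part of the table). I did not check either one afterwards, but the arm never came near the table there.
- **Doubts:** before insertion, one side-view measurement suggested pot_c was 2–3 mm off centre. I shifted it about 1 mm and it went in without contact force. There was also a sideways force of up to 7 N while pressing pot_c, and still about 3 N when I let go.

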